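# Unload the lid press: hook up its drop guard, draw out the bed, tray the tin

## Robot

A 6-joint arm with a two-finger parallel gripper is mounted at the origin on a cart in front of the work surface, level with it; the furniture and walls round the work are solid. World frame = base frame: x ahead of the robot, y to its left, z up, the work surface at z = 0. Lengths are in mm, angles in rad, forces in N, time in s.
With the tool pointing down it reaches from about 275 to 1000 mm from the base axis. Payload 8.4 kg.
Tool frame: the origin (TCP) lies at the very end of the fingers, on their centre line; the grasp point (between the pads) lies 19 mm behind it; z points along the fingers, y is the line along which they close (so a half turn about z gives the same grasp; the last joint's range is limited). The gripper opens to 85 mm and grips with 20 to 120 N. Pads are 22 mm wide; open, the fingers measure 114 mm over their backs; the gripper's body (76 mm by 85 mm) begins 54 mm behind the grasp point. The pads swing forward as they close: fully open they stand 13 mm farther back than shut.
Start: joints at [-1.116, 0.353, 1.633, -0, 1.155, -0.002], TCP at [275.673, -560.921, 202.681] pointing down, gripper open.
Joint ranges: [-2.63, 2.63], [-0.92, 2.1], [0.06, 2.66], [-1.3, 4.44], [0, 2.69], [-3.02, 3.02]. Speed limits (rad/s): [2.22, 2.22, 2.79, 3.14, 3.14, 3.14].

## Interface

Orientations are given as [roll, pitch, yaw] about the fixed x, y, z axes, in that order (R = Rz(yaw) Ry(pitch) Rx(roll)).
In Python, from rig import r, vision gives the robot as it stands. The module is installed in compiled form; this text tells all that it offers.
- The arm moves only by the tool play_rows, never from a script. Its argument "steps" is a list of rows, each an object with "delta_pos": the shift along the tool's x, y, z in cm, a list of three; "yaw": the turn about the tool's z in rad; "jaw": the opening in per cent of the stroke, from 0 (shut) to 100 (fully open). A call has exactly 8 rows; each row is the pose to reach, as a shift and turn from the pose commanded when the call began, along the tool's axes at that moment; what a row does not reach only later rows make up. A row lasts 1/10 s, in which the tool goes at most 50 mm and 8.59 degrees, less where a joint would pass 70% of its speed; a pose out of reach is approached as far as the arm can. A call with a gripper value outside its range is refused whole. The fingers move at their own pace and stop on an object; "grip_force" is the grip in N (left out, the last holds). Time passes only in rows, so rows that repeat a pose let the fingers close, or fill a call up. It gives the time, the measured TCP pose, the force, the opening and the grip force at its end, in the units of the state.
- r.sense(): the state, without advancing time (a new reading comes with each control period).
- vision.grab_frame(name): name is "scene" or "top"; returns (picture, depth): 384x512x3 uint8, red, green, blue; 384x512 float32, mm along the optical axis (not along the pixel's ray), 0 where there is no reading.
- vision.calibration(name): a dict with "mtx" (3x3 intrinsics, pixels), "k1" (the pictures are not rectified: a ray, as slopes to the right and down, at radius r is drawn at 1 + k1 r^2 times it, then the intrinsics apply), "extrinsics" (4x4, takes a point from camera to world coordinates). Camera axes: x right, y down, z forward; pixel columns grow to the right and rows downward; lengths in mm; the calibration is good to about 2 mm. A picture is of the moment at which its call begins. calibration takes no time and is no camera call.
- r.sign_off(): hands the job in; it is judged then, once.
Trained networks look in the newest picture that a camera, given by its name, has taken for a name from the list of things; names that differ only in an ending like _2 or _b are one class to them, and where a whole thing is asked for, a point or a joint stands for the part that bears it (a point fixed in the world has none). Each returns a list of dicts, best first, with "conf" (0 to 1); they miss things now and then, are a little off and sometimes report something else, mostly with a low value. They report only what shows in the picture. A call takes as long as a camera call. They do not tell look-alikes from the thing itself.
- vision.cut_out(camera, thing): "region" (384x512 bool, what is visible of it) and "uv" ([column, row] in pixels, amid what is visible of it).
- vision.landmark_of(camera, thing): "uv" ([column, row] in pixels: a listed point, or the origin of a listed thing).
The state is a dict: "clock": time; "qpos": joint angles; "qvel": joint speeds; "joint_efforts": joint torques, N m; "eef_pos": TCP position; "tcp_rot": TCP orientation; "contact_force": force on the tool from outside, world axes, zero at the start; "wrist_torque": the same for the moment, N m; "opening": opening from 0.0 (shut) to 1.0 (fully open); "grasp_force": force on a finger pad.
Only numpy, scipy, OpenCV 4.12 (cv2) and the standard library are available. Lean on these libraries where they do the work, as an engineer would, in place of code of your own. Each camera call takes 0.05 s, during which the arm holds its last target. There are 200 camera calls.

## Task

Unload the lid press. Lift its drop guard and hook the guard's slotted stay bar over the catch rail so that the guard stays up by itself; then draw the sliding bed fully out with the tin standing on it, and stand the tin upright in the wooden tray beside the tin already there, without knocking either over. Leave the guard hooked up and the bed drawn out.

Things in the scene. Friction and masses are not known exactly. Their poses are not given: they have to be found in the camera images.
- press: Dark iron hand screw press for tin lids, fixed to the table; base 275 x 200 x 18 mm, column at the back. Origin on the table under the screw axis; x points from its front (robot side) to its back, y to its left seen from the robot, z up. Positions below (x, y, z) are in this frame, in mm. Two 14 mm guide rods, 213 high, stand at (-48, +-85); they carry guard and rail.
- wheel_rim_front (a point): Front of the rim of the horizontal handwheel on top of the screw (168 across, rim 14 thick), at (-81, 0, 345). The rim overhangs the hooked stay's knob by 105 mm, so a tool holding the knob must lean back towards the robot by some 25 to 45 degrees from vertical. Nothing stands above the robot's side of it.
- drop_guard (a joint): Height of the drop guard in m: a barred steel panel, 150 wide, 75 high, in front of the tin, sliding up and down the guide rods in the plane x = -48. 0 = down (panel from 32 to 107 above the table), 0.085 = hooked on the rail, 0.115 = top of travel. Guard and stay weigh about 0.55 kg; it drops if let go.
- stay (a joint): Swing in rad of the stay, a flat steel bar (10 thick along y, 32 wide) hinged about y on the guard at x = -80, y = 0, z = 44 + guard height. 0 = leaning 0.61 rad from upright towards the robot against a stop, where its weight keeps it; grows as it swings up and back; 0.61 = upright, 0.64 = limit. Hooked, it reads 0.46 to 0.54. Swings freely, also within the grip if the knob is pinched.
- stay_knob (a point): Centre of the stay's wooden knob at the bar's top end, 112 mm from the hinge: a short cylinder across the bar, 28 in diameter, 26 long along y; pinch its flat ends (left and right). Site axes: z along the bar away from the hinge, y as the press. At (-144, 0, 136) with the guard down, about (-93, 0, 240) hooked.
- stay_slot (a point): Seat in the stay's hook slot, 61 mm from the hinge, where the rail's centre lies when hooked. The slot is cut in the bar's back edge (+x): mouth open from 32 to 56 from the hinge; above it a lip 8 thick hangs 10 down at the back edge, with a pocket 14 wide inside. Raise the guard 15 to 18 mm past its hooked height, swing the bar back till the rail is in the mouth, then lower it into the pocket.
- catch_rail (a point): Middle of the catch rail, a fixed round steel bar, 10 mm in diameter, along y between the guide rods, in front of the guard, at (-85, 0, 190).
- bed (a joint): Travel in m of the sliding bed, a steel plate that carries the tin: 0 = home under the screw, 0.160 = drawn out to its stop towards the robot (press -x). Slides with about 1.2 N of friction and stays where it is left. With the guard down, its panel bars the tin's way.
- bed_knob (a point): Centre of the bed's upright wooden pull knob, 58 mm above the table, 130 in front of the cup's axis: round, 30 in diameter at its widest (0 to 4 above this point), narrowing to a 14 mm neck 12 below; top 13 above this point.
- bed_cup (a point): Centre of the floor of the shallow round iron cup on the bed in which the tin stands, 31 mm above the table; inside diameter about 52, rim 7 above this floor. With the bed drawn out the cup lies 160 in front of the screw axis, 67 in front of the hooked stay's knob (240 high): a wide tool clears it by leaning back 10 degrees or more.
- tin_mid (a point): The tin to unload, standing in the press: round, lidded, paper-labelled, 49 mm in diameter, 72 high, 0.14 to 0.28 kg. The point is on its axis half-way up, 36 above its underside; z along its axis. Grip its body, the lower 55; the lid gives no hold.
- tray: Fixed low wooden tray for finished tins, outside 110 (its x) by 220 mm (its y), walls 7 thick and 22 high, floor 7 above the table. Origin: centre of its underside, on the table; y to the robot's left. Its -y half (right, towards the press) is free: a good place for the tin's axis is 45 to the right of the origin. A sausage stuffer, 140 high, lies close behind it.
- tin_done_mid (a point): A like tin already standing in the left (+y) half of the tray; the point is on its axis half-way up, 36 mm above its underside.
There are look-alikes about, which are no part of the job. What is shaped like the part that bears tin_mid but red is not meant.

How it is judged (in metres and radians):
On the way, in this order (a step that is already met when the one before it is completed fails the run):
1. the guard hangs on the catch rail by its stay bar and the robot has let go of it (value of joint drop_guard between 0.078 and 0.092 m and value of joint stay above 0.42 rad and contact force between each of the arm, the fingers and anything else below 0.2 N), for 0.3 s.
2. the bed is drawn out to within 10 mm of its stop with the tin upright in its cup, the guard still hooked (value of joint drop_guard between 0.078 and 0.092 m and value of joint stay above 0.42 rad and value of joint bed above 0.15 m and horizontal distance between tin_mid and bed_cup below 0.012 m and angle between tin_mid's own z axis and vertical below 0.12 rad), for 0.1 s.
At the end, for the whole second after the job is handed in: The guard hangs still on the rail by its stay (guard height 78 to 92 mm, stay past 0.42 rad), the bed is out to within 10 mm of its stop, and both tins stand on the tray's floor inside its walls, upright within 6 degrees (value of joint drop_guard between 0.078 and 0.092 m and value of joint stay above 0.42 rad and value of joint bed above 0.15 m and x of tin_mid in the frame of tray between -0.05 and 0.05 m and y of tin_mid in the frame of tray between -0.105 and 0.105 m and z of each of tin_mid, tin_done_mid in the frame of tray below 0.049 m and angle between each of tin_mid, tin_done_mid's own z axis and vertical below 0.1 rad and velocity of joint drop_guard between -0.01 and 0.01 m/s); the robot touches nothing.
It fails at once if the tin is tipped over (angle between tin_mid's own z axis and vertical above 0.7 rad).
It fails at once if the tin already in the tray is tipped over (angle between tin_done_mid's own z axis and vertical above 0.7 rad).
It also fails if it takes over 67 s, if anything falls off the work surface, if the arm or the gripper's body presses on something with over 40 N, if the wrist force passes 120 N, or if a joint passes its speed limit or range.

## Working session

There is one attempt and no reset: what is moved stays moved. The work goes in short steps, Python scripts to look and compute and a tool call to move; the robot and the scene stay as the last step left them, time stands still between calls to the robot, and variables do not carry over. Pictures are saved under pics/ and viewed, at most 10 in all, crops included, and the job is handed in when it is done.

Besides the shell and the picture viewer there is one more tool, called after "Emit:" as name([rows], argument=value, ...), one row to a line, values as JSON. play_rows: Moves the arm, as the interface text tells. Its arguments: {"type":"object","properties":{"steps":{"type":"array"},"grip_force":{"type":"number"}},"required":["steps"]}

```bash
mkdir -p pics
cat > h.py <<'E'
from rig import r, vision
import numpy as np, cv2
from scipy.spatial.transform import Rotation as Rn
def ray(cam,uv):
    c=vision.calibration(cam);K=np.array(c['mtx']);k=c['k1']
    d=np.array([(uv[0]-K[0,2])/K[0,0],(uv[1]-K[1,2])/K[1,1]]);p=d.copy()
    for _ in range(20):p=d/(1+k*(p@p))
    return np.array([p[0],p[1],1.]),np.array(c['extrinsics'])
def at_z(cam,uv,z):
    p,E=ray(cam,uv);d=E[:3,:3]@p;o=E[:3,3];return o+d*(z-o[2])/d[2]
def at_depth(cam,uv,D):
    p,E=ray(cam,uv);return E[:3,:3]@(p*D)+E[:3,3]
def proj(cam,P):
    c=vision.calibration(cam);K=np.array(c['mtx']);E=np.linalg.inv(np.array(c['extrinsics']))
    p=E[:3,:3]@np.array(P)+E[:3,3];s=p[:2]/p[2];s=s*(1+c['k1']*(s@s));return [K[0,0]*s[0]+K[0,2],K[1,1]*s[1]+K[1,2]]
def st():
    s=r.sense();print({k:np.round(s[k],3).tolist() for k in('clock','qpos','eef_pos','tcp_rot','contact_force','opening','grasp_force')})
E
python3 - <<'E'
from h import *
np.set_printoptions(precision=1,suppress=True)
st()
for cam in('scene','top'):
    im,D=vision.grab_frame(cam);cv2.imwrite(f'pics/{cam}0.png',im[:,:,::-1]);np.save(cam+'D.npy',D)
    print(cam,np.array(vision.calibration(cam)['extrinsics']).tolist())
    for t in('press','wheel_rim_front','stay_knob','bed_knob','catch_rail','tin_mid','tray','tin_done_mid'):
        print(t,[(np.round(x['uv'],1).tolist(),round(x['conf'],2)) for x in vision.landmark_of(cam,t)[:4]])
E
```

```text
{'clock': 0.0, 'qpos': [-1.116, 0.354, 1.634, -0.0, 1.155, -0.002], 'eef_pos': [275.46, -560.436, 201.967], 'tcp_rot': [-3.14, 0.0, 0.457], 'contact_force': [0.311, -0.523, -0.406], 'opening': 1.003, 'grasp_force': 0.0}
scene [[0.7447649309773221, -0.302578359519464, 0.5947869651706015, -192.80240022680508], [-0.6673191366546168, -0.33338575196858744, 0.6659873198784465, -968.9004127904263], [-0.003219851065069769, -0.8929167244121085, -0.4502103461986067, 784.5050666969483], [0.0, 0.0, 0.0, 1.0]]
press [([313.7, 256.2], 0.57), ([197.9, 237.4], 0.39)]
wheel_rim_front []
stay_knob [([272.0, 226.1], 0.38)]
bed_knob [([277.5, 249.6], 0.5)]
catch_rail []
tin_mid [([335.6, 293.2], 0.84), ([316.1, 237.3], 0.6)]
tray [([197.7, 237.5], 0.61)]
tin_done_mid [([182.8, 222.4], 0.78), ([313.4, 255.5], 0.53)]
top [[0.22285747486119234, -0.9319098810704747, 0.28614422842634285, 147.59406520981108], [-0.9748498842272787, -0.21349214615219664, 0.06394377806628747, -223.03259583019883], [0.0014997068228535682, -0.29319801686666164, -0.9560505602659842, 1508.5703359270892], [0.0, 0.0, 0.0, 1.0]]
press [([306.8, 190.0], 0.96)]
wheel_rim_front [([311.3, 185.7], 0.47)]
stay_knob [([283.2, 213.1], 0.57)]
bed_knob [([156.1, 233.8], 0.57), ([287.8, 214.7], 0.53)]
catch_rail [([301.7, 189.6], 0.69)]
tin_mid [([364.0, 234.9], 0.81), ([313.0, 182.5], 0.5)]
tray [([178.1, 236.4], 0.78)]
tin_done_mid [([157.8, 236.1], 0.48)]
```

View pics/scene0.png

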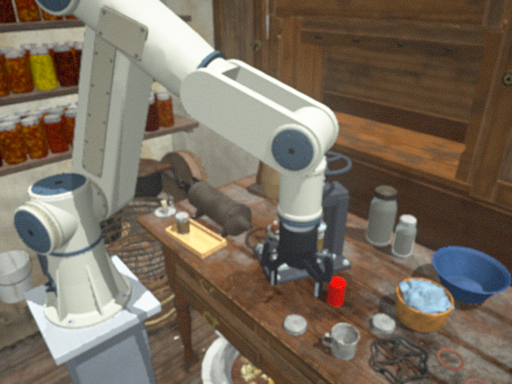

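View pics/top0.png

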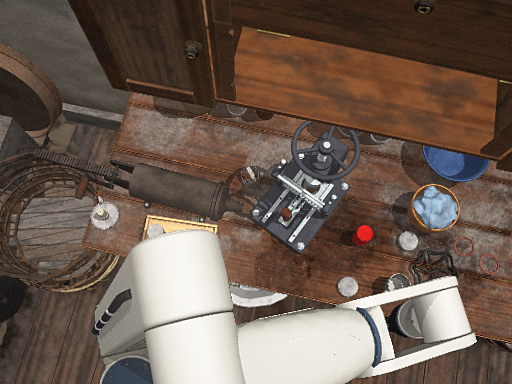

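Run:
```python
from h import *
np.set_printoptions(precision=1,suppress=True)
for t,uv,z in(('press',(306.8,190),0),('rim',(311.3,185.7),345),('knob',(283.2,213.1),136),('knob',(287.8,214.7),136),('bedk',(287.8,214.7),58),('rail',(301.7,189.6),190),('tin?',(313,182.5),67),('red',(364,234.9),36),('tray',(178.1,236.4),0),('done',(157.8,236.1),43)):
    print(t,at_z('top',uv,z))
im=cv2.imread('pics/top0.png');cv2.imwrite('pics/top0c.png',cv2.resize(im[110:260,140:380],None,fx=3.3,fy=3.3,interpolation=cv2.INTER_CUBIC))
```

```text
press [ 651.1 -300.1    0. ]
rim [ 549.3 -291.2  345. ]
knob [ 523.1 -240.7  136. ]
knob [ 521.4 -254.4  136. ]
bedk [ 542.6 -256.2   58. ]
rail [ 585.6 -276.3  190. ]
tin? [ 656.5 -310.6   67. ]
red [ 538.1 -494.5   36. ]
tray [415.1  58.4   0. ]
done [394.6 110.1  43. ]
```

View pics/top0c.png

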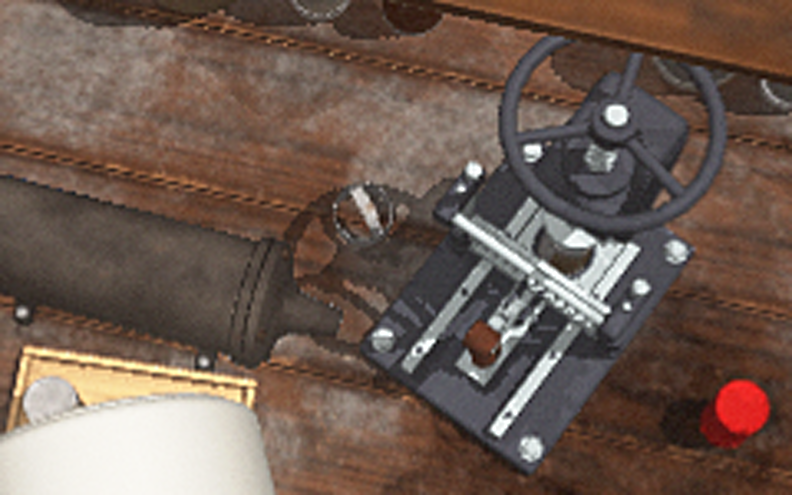

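Emit:
play_rows([
  {"delta_pos":[0,2,-5],"yaw":0,"jaw":100},
  {"delta_pos":[0,4,-10],"yaw":0,"jaw":100},
  {"delta_pos":[0,6,-15],"yaw":0,"jaw":100},
  {"delta_pos":[0,8,-20],"yaw":0,"jaw":100},
  {"delta_pos":[0,10,-25],"yaw":0,"jaw":100},
  {"delta_pos":[0,12,-30],"yaw":0,"jaw":100},
  {"delta_pos":[0,14,-35],"yaw":0,"jaw":100},
  {"delta_pos":[0,16,-40],"yaw":0,"jaw":100},
])

```text
clock: 1.7
eef_pos: [340.4, -692.8, 571.5]
tcp_rot: [3.139, 0.0, 0.457]
contact_force: [0.1, -0.4, 1.3]
opening: 1.0
grasp_force: 0.0
```

Emit:
play_rows([
  {"delta_pos":[0,2,-5],"yaw":0,"jaw":100},
  {"delta_pos":[0,4,-10],"yaw":0,"jaw":100},
  {"delta_pos":[0,6,-15],"yaw":0,"jaw":100},
  {"delta_pos":[0,8,-20],"yaw":0,"jaw":100},
  {"delta_pos":[0,10,-25],"yaw":0,"jaw":100},
  {"delta_pos":[0,12,-30],"yaw":0,"jaw":100},
  {"delta_pos":[0,14,-35],"yaw":0,"jaw":100},
  {"delta_pos":[0,16,-40],"yaw":0,"jaw":100},
])

```text
clock: 2.5
eef_pos: [329.5, -670.5, 690.2]
tcp_rot: [3.106, 0.0, 0.457]
contact_force: [-0.8, -0.1, 0.2]
opening: 0.998
grasp_force: 0.0
```

Run:
```python
from h import *
st()
for cam in('scene','top'):
    im,D=vision.grab_frame(cam);cv2.imwrite(f'pics/{cam}1.png',im[:,:,::-1]);np.save(cam+'D.npy',D)
    for t in('press','wheel_rim_front','stay_knob','bed_knob','bed_cup','catch_rail','tin_mid','tray','tin_done_mid'):
        print(t,[(np.round(x['uv'],1).tolist(),round(x['conf'],2)) for x in vision.landmark_of(cam,t)[:4]])
a=cv2.imread('pics/scene1.png')[130:330,140:400];b=cv2.imread('pics/top1.png')[110:260,130:380]
cv2.imwrite('pics/s1c.png',cv2.resize(a,None,fx=2.9,fy=2.9,interpolation=cv2.INTER_CUBIC))
st()
```

```text
{'clock': 2.5, 'qpos': [-1.116, 0.681, 0.058, 0.0, 2.367, -0.002], 'eef_pos': [329.517, -670.47, 690.165], 'tcp_rot': [3.106, 0.0, 0.457], 'contact_force': [-0.82, -0.103, 0.222], 'opening': 0.998, 'grasp_force': 0.0}
press [([313.8, 254.3], 0.8)]
wheel_rim_front [([298.2, 165.9], 0.97)]
stay_knob [([276.4, 229.4], 0.77), ([315.0, 247.6], 0.28)]
bed_knob [([278.3, 250.0], 0.91)]
bed_cup [([316.3, 247.7], 0.75)]
catch_rail [([293.7, 213.5], 0.81)]
tin_mid [([335.3, 292.3], 0.78), ([316.6, 239.6], 0.71)]
tray [([196.8, 239.6], 0.76)]
tin_done_mid [([181.6, 226.4], 0.66)]
press [([308.9, 189.0], 0.7), ([301.7, 189.9], 0.48)]
wheel_rim_front [([309.0, 171.1], 0.74)]
stay_knob [([285.4, 213.5], 0.73)]
bed_knob [([288.7, 220.6], 0.78), ([309.8, 186.0], 0.66)]
bed_cup [([308.7, 185.3], 0.87)]
catch_rail [([303.2, 191.0], 0.75)]
tin_mid [([365.1, 232.5], 0.72), ([315.0, 180.8], 0.62)]
tray [([178.1, 235.0], 0.69), ([306.3, 189.1], 0.24)]
tin_done_mid [([155.6, 233.8], 0.58)]
{'clock': 3.5, 'qpos': [-1.116, 0.684, 0.059, 0.0, 2.367, -0.002], 'eef_pos': [329.972, -671.417, 687.91], 'tcp_rot': [3.109, 0.0, 0.457], 'contact_force': [0.306, 0.098, -0.207], 'opening': 1.0, 'grasp_force': 0.0}
```

View pics/s1c.png

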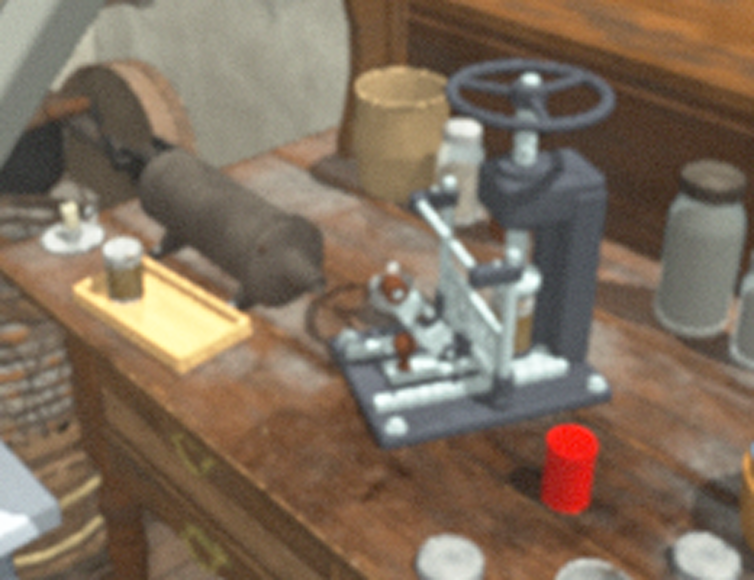

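Emit:
play_rows([
  {"delta_pos":[0,5,0],"yaw":0,"jaw":100},
  {"delta_pos":[0,10,0],"yaw":0,"jaw":100},
  {"delta_pos":[0,15,0],"yaw":0,"jaw":100},
  {"delta_pos":[0,20,0],"yaw":0,"jaw":100},
  {"delta_pos":[0,25,0],"yaw":0,"jaw":100},
  {"delta_pos":[0,30,0],"yaw":0,"jaw":100},
  {"delta_pos":[0,35,0],"yaw":0,"jaw":100},
  {"delta_pos":[0,40,0],"yaw":0,"jaw":100},
])

```text
clock: 4.3
eef_pos: [381.0, -775.2, 575.2]
tcp_rot: [3.073, 0.0, 0.457]
contact_force: [0.3, -1.0, 0.2]
opening: 0.998
grasp_force: 0.0
```

Run:
```python
from h import *
np.set_printoptions(precision=1,suppress=True)
from scipy.optimize import least_squares
st()
obs=[('scene',(298.2,165.9),(-81,0,345)),('scene',(276.4,229.4),(-144,0,136)),('scene',(278.3,250),(-130,0,58)),('scene',(293.7,213.5),(-85,0,190)),('scene',(316.6,239.6),(0,0,67)),('scene',(313.8,254.3),(0,0,0)),
('top',(309,171.1),(-81,0,345)),('top',(285.4,213.5),(-144,0,136)),('top',(288.7,220.6),(-130,0,58)),('top',(303.2,191),(-85,0,190)),('top',(315,180.8),(0,0,67)),('top',(308.9,185.3),(0,0,31)),('scene',(316.3,247.7),(0,0,31))]
def W(p,q): c,s=np.cos(p[2]),np.sin(p[2]);return [p[0]+c*q[0]-s*q[1],p[1]+s*q[0]+c*q[1],q[2]]
f=lambda p:np.concatenate([np.array(proj(c,W(p,q)))-uv for c,uv,q in obs])
s=least_squares(f,[640,-300,-.4],loss='soft_l1',x_scale=[10,10,.1]);print(s.x, np.linalg.inv(s.jac.T@s.jac).diagonal()**.5);print(f(s.x).reshape(-1,2))
print(at_z('top',(178.1,235),0),at_z('scene',(196.8,239.6),0),at_z('top',(155.6,233.8),43),at_z('scene',(181.6,226.4),43))
```

```text
{'clock': 4.3, 'qpos': [-1.116, 0.827, 0.059, 0.0, 2.186, -0.002], 'eef_pos': [380.991, -775.187, 575.161], 'tcp_rot': [3.073, 0.0, 0.457], 'contact_force': [0.254, -1.002, 0.235], 'opening': 0.998, 'grasp_force': 0.0}
[ 657.6 -307.1   -0.4] [1.6 2.4 0. ]
[[-0.1 -0.6]
 [ 0.6  0.2]
 [ 2.2 -0.9]
 [ 1.1 -2.2]
 [-0.2 -0.8]
 [ 1.3  0.8]
 [-0.8  1. ]
 [ 2.4  0.4]
 [-0.3 -3.9]
 [-2.2  0.9]
 [-3.1  1.1]
 [ 1.6  0.3]
 [-0.6 -0. ]]
[419.3  59.5   0. ] [410.1  43.5   0. ] [399.8 118.5  43. ] [383.4  96.7  43. ]
```

Emit:
play_rows([
  {"delta_pos":[0,-5,0],"yaw":0,"jaw":100},
  {"delta_pos":[0,-10,0],"yaw":0,"jaw":100},
  {"delta_pos":[0,-15,0],"yaw":0,"jaw":100},
  {"delta_pos":[0,-15,0],"yaw":0,"jaw":100},
  {"delta_pos":[0,-15,0],"yaw":0,"jaw":100},
  {"delta_pos":[0,-15,0],"yaw":0,"jaw":100},
  {"delta_pos":[0,-15,0],"yaw":0,"jaw":100},
  {"delta_pos":[0,-15,0],"yaw":0,"jaw":100},
])

```text
clock: 5.1
eef_pos: [315.3, -641.6, 565.5]
tcp_rot: [3.072, 0.0, 0.457]
contact_force: [-0.2, 0.0, -0.7]
opening: 1.003
grasp_force: 0.0
```

Run:
```python
from h import *
st()
```

```text
{'clock': 5.1, 'qpos': [-1.116, 0.368, 0.859, 0.0, 1.846, -0.002], 'eef_pos': [315.325, -641.622, 565.529], 'tcp_rot': [3.072, 0.0, 0.457], 'contact_force': [-0.159, 0.019, -0.691], 'opening': 1.003, 'grasp_force': 0.0}
```

Emit:
play_rows([
  {"delta_pos":[0,200,0],"yaw":0,"jaw":100},
  {"delta_pos":[0,200,0],"yaw":0,"jaw":100},
  {"delta_pos":[0,200,0],"yaw":0,"jaw":100},
  {"delta_pos":[0,200,0],"yaw":0,"jaw":100},
  {"delta_pos":[0,200,0],"yaw":0,"jaw":100},
  {"delta_pos":[0,200,0],"yaw":0,"jaw":100},
  {"delta_pos":[0,200,0],"yaw":0,"jaw":100},
  {"delta_pos":[0,200,0],"yaw":0,"jaw":100},
])

```text
clock: 5.9
eef_pos: [412.7, -839.7, 494.7]
tcp_rot: [3.034, 0.0, 0.457]
contact_force: [-0.1, -0.5, 0.3]
opening: 0.997
grasp_force: 0.0
```

Run:
```python
from h import *
st()
```

```text
{'clock': 5.9, 'qpos': [-1.116, 0.922, 0.058, 0.0, 2.054, -0.002], 'eef_pos': [412.694, -839.74, 494.686], 'tcp_rot': [3.034, 0.0, 0.457], 'contact_force': [-0.149, -0.485, 0.302], 'opening': 0.997, 'grasp_force': 0.0}
```

Run:
```python
from h import *
np.set_printoptions(precision=0,suppress=True,linewidth=200)
P=[]
for cam in('scene','top'):
    D=np.load(cam+'D.npy');E=np.array(vision.calibration(cam)['extrinsics'])
    for v in range(0,384,2):
        for u in range(0,512,2):
            if D[v,u]>0:P.append(at_depth(cam,(u,v),D[v,u]))
P=np.array(P);np.save('P.npy',P)
az=np.arctan2(P[:,1],P[:,0]);rr=np.hypot(P[:,0],P[:,1])
print('wheel',P[(abs(az+.42)<.3)&(P[:,2]>330)&(P[:,2]<360)&(rr<800)].mean(0))
for z0,z1 in((250,400),(400,550),(550,700),(700,900),(900,1200)):
    o=[]
    for a in np.arange(-1.6,1.7,.2):
        m=(abs(az-a)<.1)&(P[:,2]>z0)&(P[:,2]<z1)&(rr>250);o.append(np.sort(rr[m])[min(3,m.sum()-1)] if m.sum()>3 else 9999)
    print(z0,z1,np.array(o))
```

```text
Traceback (most recent call last):
  File "h.py", line 12, in at_depth
    p,E=ray(cam,uv);return E[:3,:3]@(p*D)+E[:3,3]
        ~~~^^^^^^^^
  File "h.py", line 5, in ray
    c=vision.calibration(cam);K=np.array(c['mtx']);k=c['k1']
ValueError: time passes only in moves, steps and waits
```

```bash
python3 - <<'E'
s=open('h.py').read()
s=s.replace("def ray(","C={c:vision.calibration(c) for c in('scene','top')}\ndef ray(",1).replace("c=vision.calibration(cam)","c=C[cam]")
open('h.py','w').write(s)
E
python3 - <<'E'
from h import *
np.set_printoptions(precision=0,suppress=True,linewidth=200)
P=[]
for cam in('scene','top'):
    D=np.load(cam+'D.npy')
    for v in range(0,384,3):
        for u in range(0,512,3):
            if D[v,u]>0:P.append(at_depth(cam,(u,v),D[v,u]))
P=np.array(P);np.save('P.npy',P)
az=np.arctan2(P[:,1],P[:,0]);rr=np.hypot(P[:,0],P[:,1])
for z0,z1 in((250,400),(400,550),(550,700),(700,900),(900,1200)):
    o=[]
    for a in np.arange(-1.6,1.7,.2):
        m=(abs(az-a)<.1)&(P[:,2]>z0)&(P[:,2]<z1)&(rr>250);o.append(np.sort(rr[m])[min(3,m.sum()-1)] if m.sum()>3 else 9999)
    print(z0,z1,np.array(o))
E
```

```text
250 400 [9999. 9999. 9999. 9999.  918.  658.  639.  704.  676.  683.  714. 1259. 1352. 1074.  975.  918.  912.]
400 550 [9999. 9999. 9999. 9999.  252.  260.  264.  710.  675.  682.  709. 9999. 9999. 1004.  936.  895.  898.]
550 700 [9999.  333.  391.  384.  251.  251.  252.  791.  653.  687.  710. 9999. 9999. 1046.  944.  912. 9999.]
700 900 [9999.  310.  301.  302.  269.  270.  315.  683.  675.  688.  711. 9999. 9999. 1033.  946.  907. 9999.]
900 1200 [9999. 9999.  502.  504. 9999.  750.  751. 9999. 9999. 9999. 9999. 9999. 9999. 9999. 9999. 9999. 9999.]
```

Run:
```python
from h import *
np.set_printoptions(precision=0,suppress=True,linewidth=200)
D=np.load('topD.npy')
for uv in((225,90),(240,105),(300,115),(360,120),(420,135),(495,152),(470,130),(300,85),(450,60),(300,50)):print(uv,D[uv[1],uv[0]],at_depth('top',uv,D[uv[1],uv[0]]))
P=np.load('P.npy')
for y in range(-800,300,100):
    m=(abs(P[:,1]-y)<50)&(P[:,0]>450)
    print(y,[np.round(np.sort(P[m&(P[:,2]>a)&(P[:,2]<a+150)][:,0])[2:3]) for a in range(250,1100,150)])
```

```text
(225, 90) 1180.9332 [702. -41. 451.]
(240, 105) 1237.1635 [701. -77. 390.]
(300, 115) 1217.253 [ 702. -227.  401.]
(360, 120) 1216.4791 [ 724. -373.  399.]
(420, 135) 1202.2296 [ 717. -523.  401.]
(495, 152) 1158.7649 [ 701. -698.  430.]
(470, 130) 1203.1658 [ 758. -643.  405.]
(300, 85) 1239.4763 [ 783. -211.  403.]
(450, 60) 843.49493 [ 681. -459.  770.]
(300, 50) 1266.6962 [ 881. -192.  405.]
-800 [array([674.]), array([673.]), array([672.]), array([], dtype=float64), array([], dtype=float64), array([], dtype=float64)]
-700 [array([675.]), array([673.]), array([651.]), array([672.]), array([], dtype=float64), array([], dtype=float64)]
-600 [array([695.]), array([700.]), array([769.]), array([675.]), array([], dtype=float64), array([], dtype=float64)]
-500 [array([695.]), array([699.]), array([793.]), array([676.]), array([676.]), array([], dtype=float64)]
-400 [array([585.]), array([699.]), array([784.]), array([676.]), array([655.]), array([], dtype=float64)]
-300 [array([570.]), array([702.]), array([792.]), array([676.]), array([679.]), array([], dtype=float64)]
-200 [array([603.]), array([699.]), array([790.]), array([675.]), array([679.]), array([], dtype=float64)]
-100 [array([696.]), array([698.]), array([699.]), array([674.]), array([], dtype=float64), array([], dtype=float64)]
0 [array([675.]), array([675.]), array([652.]), array([675.]), array([], dtype=float64), array([], dtype=float64)]
100 [array([675.]), array([675.]), array([682.]), array([681.]), array([], dtype=float64), array([], dtype=float64)]
200 [array([676.]), array([674.]), array([676.]), array([677.]), array([], dtype=float64), array([], dtype=float64)]
```

```bash
cat >> h.py <<'E'
def tool(*dps):
    s=r.sense();M=Rn.from_euler('xyz',s['tcp_rot']).as_matrix()
    for d in dps: print('tool cm',np.round(M.T@(np.array(d,float)-s['eef_pos'])/10,2).tolist())
def lean(yaw):
    s=r.sense();M=Rn.from_euler('xyz',s['tcp_rot']).as_matrix();z=M[:,2];c,q=np.cos(yaw),np.sin(yaw);y=M[:,1]
    print('lean fwd %.3f left %.3f; y axis fwd %.3f left %.3f up %.3f'%(np.arctan2(z@[c,q,0],-z[2]),np.arctan2(z@[-q,c,0],-z[2]),y@[c,q,0],y@[-q,c,0],y[2]))
E
python3 - <<'E'
from h import *
tool([560,0,800]);lean(-.42)
from scipy.optimize import least_squares
obs=[('scene',(298.2,165.9),(-81,0,345)),('scene',(276.4,229.4),(-144,0,136)),('scene',(278.3,250),(-130,0,58)),('scene',(293.7,213.5),(-85,0,190)),('scene',(316.6,239.6),(0,0,67)),
('top',(309,171.1),(-81,0,345)),('top',(285.4,213.5),(-144,0,136)),('top',(288.7,220.6),(-130,0,58)),('top',(303.2,191),(-85,0,190)),('scene',(316.3,247.7),(0,0,31))]
def W(p,q): c,s=np.cos(p[2]),np.sin(p[2]);return [p[0]+c*q[0]-s*q[1],p[1]+s*q[0]+c*q[1],q[2]]
f=lambda p:np.concatenate([np.array(proj(c,W(p,q)))-uv for c,uv,q in obs])
s=least_squares(f,[640,-300,-.4],loss='soft_l1',x_scale=[10,10,.1]);print(s.x)
# wheel ring from depth
P=[]
D=np.load('topD.npy')
for v in range(110,180):
    for u in range(285,365):
        if D[v,u]>0:
            p=at_depth('top',(u,v),D[v,u])
            if 335<p[2]<365:P.append(p)
P=np.array(P);
g=least_squares(lambda c:np.hypot(*(P[:,:2]-c[:2]).T)-77,[650,-300],loss='soft_l1',f_scale=3);print(len(P),P.mean(0),g.x)
# rail/rods end
D=np.load('topD.npy')
for u,v in((458,218),(607,320),(383,340),(530,447),(677,250),(473,172),(617,115)):
    a,b=u/3.3+140,v/3.3+110;print((u,v),at_depth('top',(a,b),np.median(D[int(b)-1:int(b)+2,int(a)-1:int(a)+2])))
E
```

```text
tool cm [50.26, -65.2, -37.74]
lean fwd 0.083 left -0.069; y axis fwd 0.764 left -0.636 up 0.107
[ 6.55048376e+02 -3.10847085e+02 -4.14203423e-01]
1279 [ 639.0162482  -306.03562862  351.44503501] [ 653.01542124 -306.01898073]
(458, 218) [ 608.41050986 -206.32095919  195.23484702]
(607, 320) [ 548.97410033 -345.22988161  194.15378947]
(383, 340) [ 534.79736324 -160.79964378   25.97099243]
(530, 447) [ 300.77363145 -266.70938839  795.5449936 ]
(677, 250) [ 682.81978153 -413.46356349   26.49807588]
(473, 172) [ 644.92745235 -210.45623466  213.06931593]
(617, 115) [ 655.60084387 -308.1695548   365.10004253]
```

Emit:
play_rows([
  {"delta_pos":[2.6,-3.4,-2],"yaw":0,"jaw":100},
  {"delta_pos":[5.2,-6.8,-4],"yaw":0,"jaw":100},
  {"delta_pos":[7.8,-10.2,-6],"yaw":0,"jaw":100},
  {"delta_pos":[10.4,-13.6,-8],"yaw":0,"jaw":100},
  {"delta_pos":[13,-17,-10],"yaw":0,"jaw":100},
  {"delta_pos":[15.6,-20.4,-12],"yaw":0,"jaw":100},
  {"delta_pos":[18.2,-23.8,-14],"yaw":0,"jaw":100},
  {"delta_pos":[21,-27,-16],"yaw":0,"jaw":100},
])

```text
clock: 6.7
eef_pos: [474.7, -488.2, 629.8]
tcp_rot: [3.03, -0.002, 0.457]
contact_force: [1.0, -0.0, 0.1]
opening: 1.001
grasp_force: 0.0
```

Emit:
play_rows([
  {"delta_pos":[2.6,-3.4,-2],"yaw":0,"jaw":100},
  {"delta_pos":[5.2,-6.8,-4],"yaw":0,"jaw":100},
  {"delta_pos":[7.8,-10.2,-6],"yaw":0,"jaw":100},
  {"delta_pos":[10.4,-13.6,-8],"yaw":0,"jaw":100},
  {"delta_pos":[13,-17,-10],"yaw":0,"jaw":100},
  {"delta_pos":[15.6,-20.4,-12],"yaw":0,"jaw":100},
  {"delta_pos":[18.2,-23.8,-14],"yaw":0,"jaw":100},
  {"delta_pos":[21,-27,-16],"yaw":0,"jaw":100},
])

```text
clock: 7.5
eef_pos: [536.5, -139.4, 760.2]
tcp_rot: [3.032, -0.005, 0.457]
contact_force: [0.2, -0.4, 0.9]
opening: 1.0
grasp_force: 0.0
```

Run:
```python
from h import *
st();lean(-.41);tool([560,20,900])
```

```text
{'clock': 7.5, 'qpos': [-0.201, 0.204, 0.655, -0.104, 2.209, 0.848], 'eef_pos': [536.493, -139.375, 760.231], 'tcp_rot': [3.032, -0.005, 0.457], 'contact_force': [0.236, -0.404, 0.93], 'opening': 1.0, 'grasp_force': 0.0}
lean fwd 0.087 left -0.067; y axis fwd 0.757 left -0.644 up 0.109
tool cm [9.21, -11.66, -15.3]
```

Emit:
play_rows([
  {"delta_pos":[1.8,-2.4,-3.4],"yaw":0.14,"jaw":100},
  {"delta_pos":[3.6,-4.8,-6.8],"yaw":0.28,"jaw":100},
  {"delta_pos":[5.4,-7,-10],"yaw":0.42,"jaw":100},
  {"delta_pos":[7.5,-9,-13.5],"yaw":0.56,"jaw":100},
  {"delta_pos":[9,-11,-17],"yaw":0.7,"jaw":100},
  {"delta_pos":[9,-11,-21],"yaw":0.84,"jaw":100},
  {"delta_pos":[9,-11,-25],"yaw":0.87,"jaw":100},
  {"delta_pos":[9,-11,-29],"yaw":0.87,"jaw":100},
])

```text
clock: 8.3
eef_pos: [459.9, 15.9, 887.8]
tcp_rot: [3.074, -0.077, -0.411]
contact_force: [0.1, -0.6, 0.8]
opening: 1.0
grasp_force: 0.0
```

Run:
```python
from h import *
st();lean(-.41);s=r.sense();p=s['eef_pos'];tool([p[0]+300,p[1],p[2]+600])
```

```text
{'clock': 8.3, 'qpos': [0.11, 0.352, 0.058, -0.224, 2.688, 1.891], 'eef_pos': [459.949, 15.857, 887.85], 'tcp_rot': [3.074, -0.077, -0.411], 'contact_force': [0.076, -0.603, 0.758], 'opening': 1.0, 'grasp_force': 0.0}
lean fwd 0.077 left -0.068; y axis fwd -0.006 left -0.998 up 0.068
tool cm [32.04, -8.04, -58.38]
```

Run:
```python
from h import *
tool([640,0,950],[600,0,850])
```

```text
tool cm [17.57, -5.4, -5.26]
tool cm [13.14, -4.46, 4.52]
```

Emit:
play_rows([
  {"delta_pos":[17.5,-5.5,-5],"yaw":0,"jaw":100},
  {"delta_pos":[17.5,-5.5,-5],"yaw":0,"jaw":100},
  {"delta_pos":[17.5,-5.5,-5],"yaw":0,"jaw":100},
  {"delta_pos":[17.5,-5.5,-5],"yaw":0,"jaw":100},
  {"delta_pos":[17.5,-5.5,-5],"yaw":0,"jaw":100},
  {"delta_pos":[17.5,-5.5,-5],"yaw":0,"jaw":100},
  {"delta_pos":[17.5,-5.5,-5],"yaw":0,"jaw":100},
  {"delta_pos":[17.5,-5.5,-5],"yaw":0,"jaw":100},
])

```text
clock: 9.1
eef_pos: [486.2, 7.9, 866.5]
tcp_rot: [3.059, -0.033, -0.414]
contact_force: [-0.1, -0.1, 0.0]
opening: 0.998
grasp_force: 0.0
```

Run:
```python
from h import *
st();lean(-.41);s=r.sense();p=s['eef_pos'];tool([p[0]+47,p[1],p[2]+100])
```

```text
{'clock': 9.1, 'qpos': [0.08, 0.396, 0.058, -0.202, 2.689, 1.885], 'eef_pos': [486.185, 7.899, 866.518], 'tcp_rot': [3.059, -0.033, -0.414], 'contact_force': [-0.057, -0.088, 0.018], 'opening': 0.998, 'grasp_force': 0.0}
lean fwd 0.032 left -0.083; y axis fwd -0.007 left -0.997 up 0.082
tool cm [4.63, -1.07, -9.98]
```

Run:
```python
from h import *
tool([200,-50,980])
```

```text
tool cm [-23.49, 17.76, -10.7]
```

Emit:
play_rows([
  {"delta_pos":[-23.5,17.8,-10.7],"yaw":0,"jaw":100},
  {"delta_pos":[-23.5,17.8,-10.7],"yaw":0,"jaw":100},
  {"delta_pos":[-23.5,17.8,-10.7],"yaw":0,"jaw":100},
  {"delta_pos":[-23.5,17.8,-10.7],"yaw":0,"jaw":100},
  {"delta_pos":[-23.5,17.8,-10.7],"yaw":0,"jaw":100},
  {"delta_pos":[-23.5,17.8,-10.7],"yaw":0,"jaw":100},
  {"delta_pos":[-23.5,17.8,-10.7],"yaw":0,"jaw":100},
  {"delta_pos":[-23.5,17.8,-10.7],"yaw":0,"jaw":100},
])

```text
clock: 9.9
eef_pos: [203.4, -58.1, 924.3]
tcp_rot: [3.065, -0.074, -0.412]
contact_force: [-0.6, -0.2, 0.6]
opening: 0.998
grasp_force: 0.0
```

Run:
```python
from h import *
st();lean(-.41);s=r.sense();p=s['eef_pos'];tool([p[0]-200,p[1],p[2]+100])
```

```text
{'clock': 9.9, 'qpos': [-0.118, -0.093, 0.488, -0.219, 2.69, 1.668], 'eef_pos': [203.427, -58.083, 924.3], 'tcp_rot': [3.065, -0.074, -0.412], 'contact_force': [-0.62, -0.233, 0.609], 'opening': 0.998, 'grasp_force': 0.0}
lean fwd 0.074 left -0.077; y axis fwd -0.008 left -0.997 up 0.077
tool cm [-17.54, 8.86, -10.67]
```

Emit:
play_rows([
  {"delta_pos":[0,0,-30],"yaw":0,"jaw":100},
  {"delta_pos":[0,0,-30],"yaw":0,"jaw":100},
  {"delta_pos":[0,0,-30],"yaw":0,"jaw":100},
  {"delta_pos":[0,0,-30],"yaw":0,"jaw":100},
  {"delta_pos":[0,0,-30],"yaw":0,"jaw":100},
  {"delta_pos":[0,0,-30],"yaw":0,"jaw":100},
  {"delta_pos":[0,0,-30],"yaw":0,"jaw":100},
  {"delta_pos":[0,0,-30],"yaw":0,"jaw":100},
])

```text
clock: 10.7
eef_pos: [218.8, -64.1, 934.3]
tcp_rot: [3.066, -0.105, -0.408]
contact_force: [-0.6, -0.8, -1.2]
opening: 0.998
grasp_force: 0.0
```

Run:
```python
from h import *
st();lean(-.41)
```

```text
{'clock': 10.7, 'qpos': [-0.125, -0.06, 0.423, -0.235, 2.689, 1.642], 'eef_pos': [218.761, -64.132, 934.326], 'tcp_rot': [3.066, -0.105, -0.408], 'contact_force': [-0.553, -0.811, -1.166], 'opening': 0.998, 'grasp_force': 0.0}
lean fwd 0.105 left -0.076; y axis fwd -0.006 left -0.997 up 0.075
```

Run:
```python
from h import *
tool([570,165,780]);s=r.sense();p=s['eef_pos'];tool([p[0]+.5*.955*300,p[1]+.5*.295*300,p[2]+258])
```

```text
tool cm [21.4, -36.22, 15.07]
tool cm [14.02, -7.87, -25.14]
```

Emit:
play_rows([
  {"delta_pos":[2.3,-3.9,1.8],"yaw":0,"jaw":100},
  {"delta_pos":[4.6,-7.8,3.6],"yaw":0,"jaw":100},
  {"delta_pos":[7,-11.7,5.4],"yaw":0,"jaw":100},
  {"delta_pos":[9.3,-15.6,7.2],"yaw":0,"jaw":100},
  {"delta_pos":[11.6,-19.5,9],"yaw":0,"jaw":100},
  {"delta_pos":[14,-23.4,10.8],"yaw":0,"jaw":100},
  {"delta_pos":[16.3,-27.3,12.6],"yaw":0,"jaw":100},
  {"delta_pos":[19.5,-32,14.5],"yaw":0,"jaw":100},
])

```text
clock: 11.5
eef_pos: [527.9, 131.2, 789.3]
tcp_rot: [3.066, -0.105, -0.408]
contact_force: [-0.0, 0.2, -0.1]
opening: 1.003
grasp_force: 0.0
```

Emit:
play_rows([
  {"delta_pos":[14,-8,-23],"yaw":0,"jaw":100},
  {"delta_pos":[14,-8,-23],"yaw":0,"jaw":100},
  {"delta_pos":[14,-8,-23],"yaw":0,"jaw":100},
  {"delta_pos":[14,-8,-23],"yaw":0,"jaw":100},
  {"delta_pos":[14,-8,-23],"yaw":0,"jaw":100},
  {"delta_pos":[14,-8,-23],"yaw":0,"jaw":100},
  {"delta_pos":[14,-8,-23],"yaw":0,"jaw":100},
  {"delta_pos":[14,-8,-23],"yaw":0,"jaw":100},
])

```text
clock: 12.3
eef_pos: [461.6, 128.2, 872.2]
tcp_rot: [3.051, -0.077, -0.411]
contact_force: [0.1, 0.3, -0.4]
opening: 0.998
grasp_force: 0.0
```

Run:
```python
from h import *
st();lean(-.41);s=r.sense();p=s['eef_pos'];tool([p[0]+.5*.955*300,p[1]+.5*.295*300,p[2]+258])
```

```text
{'clock': 12.3, 'qpos': [0.36, 0.387, 0.059, -0.274, 2.689, 2.097], 'eef_pos': [461.634, 128.215, 872.182], 'tcp_rot': [3.051, -0.077, -0.411], 'contact_force': [0.102, 0.309, -0.416], 'opening': 0.998, 'grasp_force': 0.0}
lean fwd 0.077 left -0.091; y axis fwd -0.008 left -0.996 up 0.090
tool cm [13.32, -7.48, -25.63]
```

Run:
```python
from h import *
tool([510,600,600]);s=r.sense();p=s['eef_pos'];tool([p[0]+.645*500,p[1]+.764*500,p[2]])
```

```text
tool cm [-16.45, -47.36, 21.82]
tool cm [14.28, -47.8, -3.25]
```

Emit:
play_rows([
  {"delta_pos":[-1.5,-4.2,2],"yaw":0,"jaw":100},
  {"delta_pos":[-3,-8.4,4],"yaw":0,"jaw":100},
  {"delta_pos":[-4.5,-12.6,6],"yaw":0,"jaw":100},
  {"delta_pos":[-6,-17,8],"yaw":0,"jaw":100},
  {"delta_pos":[-7.5,-21.2,10],"yaw":0,"jaw":100},
  {"delta_pos":[-9,-25.4,12],"yaw":0,"jaw":100},
  {"delta_pos":[-10.5,-29.6,14],"yaw":0,"jaw":100},
  {"delta_pos":[-12,-34,16],"yaw":0,"jaw":100},
])

```text
clock: 13.1
eef_pos: [494.9, 468.5, 671.6]
tcp_rot: [3.049, -0.076, -0.411]
contact_force: [0.6, 0.3, -0.2]
opening: 1.001
grasp_force: 0.0
```

Emit:
play_rows([
  {"delta_pos":[-1.5,-4.2,2],"yaw":0,"jaw":100},
  {"delta_pos":[-3,-8.4,4],"yaw":0,"jaw":100},
  {"delta_pos":[-4.5,-13,6],"yaw":0,"jaw":100},
  {"delta_pos":[20,-90,-6],"yaw":0,"jaw":100},
  {"delta_pos":[20,-90,-6],"yaw":0,"jaw":100},
  {"delta_pos":[20,-90,-6],"yaw":0,"jaw":100},
  {"delta_pos":[20,-90,-6],"yaw":0,"jaw":100},
  {"delta_pos":[20,-90,-6],"yaw":0,"jaw":100},
])

```text
clock: 13.9
eef_pos: [572.2, 658.7, 513.2]
tcp_rot: [3.085, -0.088, -0.411]
contact_force: [-0.4, 0.2, -0.5]
opening: 0.996
grasp_force: 0.0
```

Run:
```python
from h import *
st();lean(-.41)
```

```text
{'clock': 13.9, 'qpos': [0.896, 0.901, 0.059, -0.125, 2.211, 2.807], 'eef_pos': [572.209, 658.734, 513.233], 'tcp_rot': [3.085, -0.088, -0.411], 'contact_force': [-0.355, 0.15, -0.496], 'opening': 0.996, 'grasp_force': 0.0}
lean fwd 0.088 left -0.057; y axis fwd -0.006 left -0.998 up 0.057
```

Emit:
play_rows([
  {"delta_pos":[-1.4,4.7,-1.5],"yaw":0,"jaw":100},
  {"delta_pos":[-3,9.5,-3],"yaw":0,"jaw":100},
  {"delta_pos":[20,-90,-10],"yaw":0,"jaw":100},
  {"delta_pos":[20,-90,-10],"yaw":0,"jaw":100},
  {"delta_pos":[20,-90,-10],"yaw":0,"jaw":100},
  {"delta_pos":[20,-90,-10],"yaw":0,"jaw":100},
  {"delta_pos":[20,-90,-10],"yaw":0,"jaw":100},
  {"delta_pos":[20,-90,-10],"yaw":0,"jaw":100},
])

```text
clock: 14.7
eef_pos: [592.9, 706.7, 453.8]
tcp_rot: [3.12, -0.099, -0.41]
contact_force: [-0.3, -0.3, -0.3]
opening: 1.0
grasp_force: 0.0
```

Run:
```python
from h import *
st();lean(-.41)
```

```text
{'clock': 14.7, 'qpos': [0.912, 0.967, 0.058, -0.119, 2.11, 2.832], 'eef_pos': [592.937, 706.716, 453.8], 'tcp_rot': [3.12, -0.099, -0.41], 'contact_force': [-0.281, -0.277, -0.26], 'opening': 1.0, 'grasp_force': 0.0}
lean fwd 0.099 left -0.022; y axis fwd -0.002 left -1.000 up 0.021
```

Emit:
play_rows([
  {"delta_pos":[-1.8,4.5,-1.5],"yaw":0,"jaw":100},
  {"delta_pos":[-3.6,9,-3],"yaw":0,"jaw":100},
  {"delta_pos":[-5,13,-5],"yaw":0,"jaw":100},
  {"delta_pos":[20,-90,-12],"yaw":0,"jaw":100},
  {"delta_pos":[20,-90,-12],"yaw":0,"jaw":100},
  {"delta_pos":[20,-90,-12],"yaw":0,"jaw":100},
  {"delta_pos":[20,-90,-12],"yaw":0,"jaw":100},
  {"delta_pos":[20,-90,-12],"yaw":0,"jaw":100},
])

```text
clock: 15.5
eef_pos: [587.2, 729.9, 448.8]
tcp_rot: [-3.132, -0.109, -0.409]
contact_force: [-0.4, -0.2, 1.6]
opening: 0.999
grasp_force: 0.0
```

Emit:
play_rows([
  {"delta_pos":[-1.8,4.5,-1.5],"yaw":0,"jaw":100},
  {"delta_pos":[-3.6,9,-3],"yaw":0,"jaw":100},
  {"delta_pos":[-5,13,-5],"yaw":0,"jaw":100},
  {"delta_pos":[20,-90,-12],"yaw":0,"jaw":100},
  {"delta_pos":[20,-90,-12],"yaw":0,"jaw":100},
  {"delta_pos":[20,-90,-12],"yaw":0,"jaw":100},
  {"delta_pos":[20,-90,-12],"yaw":0,"jaw":100},
  {"delta_pos":[20,-90,-12],"yaw":0,"jaw":100},
])

```text
clock: 16.3
eef_pos: [581.7, 751.0, 451.7]
tcp_rot: [-3.093, -0.119, -0.41]
contact_force: [-0.7, 0.4, 0.3]
opening: 1.001
grasp_force: 0.0
```

Run:
```python
from h import *
st();lean(-.41);tool([480,0,560],[500,-640,560]);s=r.sense();p=s['eef_pos'];tool([p[0]+.62*500,p[1]-.78*500,p[2]])
```

```text
{'clock': 16.3, 'qpos': [0.952, 0.97, 0.059, -0.119, 2.037, 2.872], 'eef_pos': [581.745, 751.008, 451.656], 'tcp_rot': [-3.093, -0.119, -0.41], 'contact_force': [-0.691, 0.42, 0.254], 'opening': 1.001, 'grasp_force': 0.0}
lean fwd 0.119 left 0.049; y axis fwd 0.006 left -0.999 up -0.048
tool cm [21.73, 72.45, -11.86]
tool cm [48.87, 130.44, -11.43]
tool cm [43.66, 23.65, 4.08]
```

Emit:
play_rows([
  {"delta_pos":[1.7,4.6,-0.5],"yaw":0,"jaw":100},
  {"delta_pos":[3.4,9.2,-1],"yaw":0,"jaw":100},
  {"delta_pos":[5.1,13.8,-1.5],"yaw":0,"jaw":100},
  {"delta_pos":[6.8,18.4,-2],"yaw":0,"jaw":100},
  {"delta_pos":[8.5,23,-2.5],"yaw":0,"jaw":100},
  {"delta_pos":[10.2,27.6,-3],"yaw":0,"jaw":100},
  {"delta_pos":[11.9,32.2,-3.5],"yaw":0,"jaw":100},
  {"delta_pos":[13.6,36.8,-4],"yaw":0,"jaw":100},
])

```text
clock: 17.1
eef_pos: [558.2, 390.8, 492.8]
tcp_rot: [-3.086, -0.124, -0.411]
contact_force: [0.9, -0.3, 0.6]
opening: 1.002
grasp_force: 0.0
```

Emit:
play_rows([
  {"delta_pos":[1.7,4.6,-0.5],"yaw":0,"jaw":100},
  {"delta_pos":[3.4,9.2,-1],"yaw":0,"jaw":100},
  {"delta_pos":[5.1,13.8,-1.5],"yaw":0,"jaw":100},
  {"delta_pos":[6.8,18.4,-2],"yaw":0,"jaw":100},
  {"delta_pos":[8.5,23,-2.5],"yaw":0,"jaw":100},
  {"delta_pos":[10.2,27.6,-3],"yaw":0,"jaw":100},
  {"delta_pos":[11.9,32.2,-3.5],"yaw":0,"jaw":100},
  {"delta_pos":[13.6,36.8,-4],"yaw":0,"jaw":100},
])

```text
clock: 17.9
eef_pos: [532.4, -1.5, 531.0]
tcp_rot: [-3.09, -0.128, -0.41]
contact_force: [1.5, -0.2, -0.1]
opening: 1.002
grasp_force: 0.0
```

Emit:
play_rows([
  {"delta_pos":[1.7,4.6,-0.5],"yaw":0,"jaw":100},
  {"delta_pos":[3.4,9.2,-1],"yaw":0,"jaw":100},
  {"delta_pos":[5.1,13.8,-1.5],"yaw":0,"jaw":100},
  {"delta_pos":[6.8,18.4,-2],"yaw":0,"jaw":100},
  {"delta_pos":[8.5,23,-2.5],"yaw":0,"jaw":100},
  {"delta_pos":[10.2,27.6,-3],"yaw":0,"jaw":100},
  {"delta_pos":[11.9,32.2,-3.5],"yaw":0,"jaw":100},
  {"delta_pos":[13.6,36.8,-4],"yaw":0,"jaw":100},
])

```text
clock: 18.7
eef_pos: [506.1, -393.8, 569.3]
tcp_rot: [-3.096, -0.128, -0.41]
contact_force: [1.3, 1.3, 0.3]
opening: 1.003
grasp_force: 0.0
```

Emit:
play_rows([
  {"delta_pos":[1.7,4.6,-0.5],"yaw":0,"jaw":100},
  {"delta_pos":[3.4,9.2,-1],"yaw":0,"jaw":100},
  {"delta_pos":[5.1,13.8,-1.5],"yaw":0,"jaw":100},
  {"delta_pos":[90,51,8],"yaw":0,"jaw":100},
  {"delta_pos":[90,51,8],"yaw":0,"jaw":100},
  {"delta_pos":[90,51,8],"yaw":0,"jaw":100},
  {"delta_pos":[90,51,8],"yaw":0,"jaw":100},
  {"delta_pos":[90,51,8],"yaw":0,"jaw":100},
])

```text
clock: 19.5
eef_pos: [618.6, -664.5, 533.6]
tcp_rot: [-3.097, -0.132, -0.413]
contact_force: [1.4, -2.5, -3.7]
opening: 1.0
grasp_force: 0.0
```

Run:
```python
from h import *
st();lean(-.41)
s=r.sense();p=s['eef_pos'];a=np.arctan2(p[1],p[0]);print(a,np.hypot(*p[:2]));u=np.array([np.cos(a),np.sin(a),0]);tool(p-140*u+[0,0,60],p+500*u+[0,0,50])
```

```text
{'clock': 19.5, 'qpos': [-0.862, 0.875, 0.068, 0.112, 2.096, 1.179], 'eef_pos': [618.568, -664.527, 533.562], 'tcp_rot': [-3.097, -0.132, -0.413], 'contact_force': [1.355, -2.491, -3.696], 'opening': 1.0, 'grasp_force': 0.0}
lean fwd 0.132 left 0.044; y axis fwd 0.003 left -0.999 up -0.044
-0.8212021891115981 907.8667358317268
tool cm [-11.95, -5.9, -7.38]
tool cm [46.14, 19.9, 0.19]
```

Run:
```python
from h import *
s=r.sense();p=s['eef_pos'];tool([525,-690,560],p+np.array([.58,-.81,.1])*800)
```

```text
tool cm [-7.14, 5.92, -3.88]
tool cm [68.95, 40.77, -0.73]
```

Emit:
play_rows([
  {"delta_pos":[-3.6,3,-2],"yaw":0,"jaw":100},
  {"delta_pos":[-7,6,-4],"yaw":0,"jaw":100},
  {"delta_pos":[69,41,-1],"yaw":0,"jaw":100},
  {"delta_pos":[69,41,-1],"yaw":0,"jaw":100},
  {"delta_pos":[69,41,-1],"yaw":0,"jaw":100},
  {"delta_pos":[69,41,-1],"yaw":0,"jaw":100},
  {"delta_pos":[69,41,-1],"yaw":0,"jaw":100},
  {"delta_pos":[69,41,-1],"yaw":0,"jaw":100},
])

```text
clock: 20.3
eef_pos: [606.2, -752.4, 476.0]
tcp_rot: [-3.124, -0.184, -0.411]
contact_force: [-0.2, 0.5, 0.4]
opening: 1.003
grasp_force: 0.0
```

Run:
```python
from h import *
st();lean(-.41)
s=r.sense();p=s['eef_pos'];tool([525,-730,540],p+np.array([.58,-.81,.1])*800)
```

```text
{'clock': 20.3, 'qpos': [-0.935, 0.947, 0.058, 0.117, 1.983, 1.1], 'eef_pos': [606.215, -752.391, 476.006], 'tcp_rot': [-3.124, -0.184, -0.411], 'contact_force': [-0.179, 0.466, 0.351], 'opening': 1.003, 'grasp_force': 0.0}
lean fwd 0.184 left 0.018; y axis fwd 0.002 left -1.000 up -0.018
tool cm [-7.03, 1.05, -7.84]
tool cm [68.74, 40.94, 3.89]
```

Emit:
play_rows([
  {"delta_pos":[-3.5,0.5,-3],"yaw":0,"jaw":100},
  {"delta_pos":[-7,1,-6],"yaw":0,"jaw":100},
  {"delta_pos":[-8,1,-7],"yaw":0,"jaw":100},
  {"delta_pos":[67,43,2],"yaw":0,"jaw":100},
  {"delta_pos":[67,43,2],"yaw":0,"jaw":100},
  {"delta_pos":[67,43,2],"yaw":0,"jaw":100},
  {"delta_pos":[67,43,2],"yaw":0,"jaw":100},
  {"delta_pos":[67,43,2],"yaw":0,"jaw":100},
])

```text
clock: 21.1
eef_pos: [583.5, -797.4, 462.8]
tcp_rot: [3.14, -0.218, -0.411]
contact_force: [0.2, -0.2, -1.1]
opening: 1.0
grasp_force: 0.0
```

Emit:
play_rows([
  {"delta_pos":[-3.5,0,-3],"yaw":0,"jaw":100},
  {"delta_pos":[-7,-1,-6],"yaw":0,"jaw":100},
  {"delta_pos":[-9,-2,-7],"yaw":0,"jaw":100},
  {"delta_pos":[67,43,2],"yaw":0,"jaw":100},
  {"delta_pos":[67,43,2],"yaw":0,"jaw":100},
  {"delta_pos":[67,43,2],"yaw":0,"jaw":100},
  {"delta_pos":[67,43,2],"yaw":0,"jaw":100},
  {"delta_pos":[67,43,2],"yaw":0,"jaw":100},
])

```text
clock: 21.9
eef_pos: [567.2, -823.4, 469.3]
tcp_rot: [3.118, -0.253, -0.411]
contact_force: [-0.4, -0.6, 1.3]
opening: 0.997
grasp_force: 0.0
```

```bash
cat >> h.py <<'E'
PX,PY,PW=655,-307.5,-.41
def pw(x,y,z):
    c,s=np.cos(PW),np.sin(PW);return np.array([PX+c*x-s*y,PY+s*x+c*y,z])
def pl(P):
    c,s=np.cos(PW),np.sin(PW);d=np.array(P)-[PX,PY,0];return np.round([c*d[0]+s*d[1],-s*d[0]+c*d[1],d[2]],1)
def gp(P,ahead=19):  # TCP target so the point lies 'ahead' mm behind the tip
    return np.array(P)+ahead*Rn.from_euler('xyz',r.sense()['tcp_rot']).as_matrix()[:,2]
E
python3 - <<'E'
from h import *
st();lean(-.41)
k=pw(-144-8,0,136);print(k,gp(k));Z=Rn.from_euler('xyz',r.sense()['tcp_rot']).as_matrix()[:,2]
tool(gp(k)-120*Z,gp(k))
E
```

```text
{'clock': 21.9, 'qpos': [-1.015, 0.961, 0.058, 0.13, 1.897, 1.026], 'eef_pos': [567.205, -823.358, 469.318], 'tcp_rot': [3.118, -0.253, -0.411], 'contact_force': [-0.414, -0.586, 1.293], 'opening': 0.997, 'grasp_force': 0.0}
lean fwd 0.253 left -0.024; y axis fwd -0.007 left -1.000 up 0.022
[ 515.59763493 -246.91138215  136.        ] [ 519.78269625 -249.21608711  117.61050308]
tool cm [-35.23, -51.35, 14.03]
tool cm [-35.23, -51.35, 26.03]
```

Run:
```python
from h import *
np.set_printoptions(precision=1,suppress=True)
from scipy.optimize import least_squares
T={'stay_knob':(-144,0,136),'catch_rail':(-85,0,190),'bed_knob':(-130,0,58)};O={t:[] for t in list(T)+['tray','tin_done_mid']}
for k in range(2):
    for cam in('scene','top'):
        im,D=vision.grab_frame(cam)
        if k==0: cv2.imwrite(f'pics/{cam}2.png',im[:,:,::-1])
        for t in (list(T) if k else O):
            L=vision.landmark_of(cam,t)
            g=proj(cam,pw(*T[t])) if t in T else None
            L=[x for x in L if g is None or np.hypot(*(np.array(x['uv'])-g))<15]
            if L:O[t].append((cam,L[0]['uv']))
for t,o in O.items():
    if len({c for c,_ in o})<2: print(t,o);continue
    x=least_squares(lambda p:np.concatenate([np.array(proj(c,p))-uv for c,uv in o]),[500,-200,80],loss='soft_l1');print(t,x.x,pl(x.x),np.abs(x.fun).max(),len(o))
    if t in T:
        for cam,uv in o: print('  ',cam,pl(at_z(cam,uv,T[t][2])))
    else:
        for cam,uv in o: print('  ',cam,at_z(cam,uv,0 if t=='tray' else 43))
```

```text
stay_knob [ 525.2 -250.   129.8] [-142.     1.   129.8] 2.7323948074207465 4
   scene [-145.2   -8.9  136. ]
   top [-149.1   -5.6  136. ]
   scene [-144.9   -7.1  136. ]
   top [-142.5    4.7  136. ]
catch_rail [ 579.9 -280.3  197.8] [-79.7  -5.  197.8] 1.6014723291012274 4
   scene [-73.4   7.  190. ]
   top [-80.3  -1.  190. ]
   scene [-74.3   8.  190. ]
   top [-74.5  -7.1 190. ]
bed_knob [ 540.1 -253.7   56.9] [-126.9    3.6   56.9] 5.648191421232468 4
   scene [-133.8    3.3   58. ]
   top [-122.6    4.8   58. ]
   scene [-145.5    6.2   58. ]
   top [-123.     0.1   58. ]
tray [414.4  72.7 -17.6] [-372.2  252.8  -17.6] 0.7582495224906438 2
   scene [403.5  48.6   0. ]
   top [409.8  70.1   0. ]
tin_done_mid [398.6 110.2  48.3] [-401.6  280.9   48.3] 1.9333512344540509 2
   scene [408.8 114.   43. ]
   top [397.2 112.4  43. ]
```

Emit:
play_rows([
  {"delta_pos":[-2.7,-3.9,1],"yaw":0,"jaw":100},
  {"delta_pos":[-5.4,-7.8,2],"yaw":0,"jaw":100},
  {"delta_pos":[-8.1,-11.7,3],"yaw":0,"jaw":100},
  {"delta_pos":[-10.8,-15.6,4],"yaw":0,"jaw":100},
  {"delta_pos":[-13.5,-19.5,5],"yaw":0,"jaw":100},
  {"delta_pos":[-16.2,-23.4,6],"yaw":0,"jaw":100},
  {"delta_pos":[-18.9,-27.3,7],"yaw":0,"jaw":100},
  {"delta_pos":[-21.6,-31.2,8],"yaw":0,"jaw":100},
])

```text
clock: 23.7
eef_pos: [525.7, -516.5, 353.9]
tcp_rot: [3.119, -0.253, -0.412]
contact_force: [0.8, 0.4, 0.6]
opening: 1.002
grasp_force: 0.0
```

Run:
```python
from h import *
np.set_printoptions(precision=1,suppress=True)
D=np.load('topD.npy');Q=[]
for v in range(140,250):
    for u in range(240,360):
        if D[v,u]>0:Q.append(np.r_[at_depth('top',(u,v),D[v,u]),u,v])
Q=np.array(Q);L=np.array([pl(q[:3]) for q in Q])
m=(abs(L[:,0]+144)<25)&(abs(L[:,1])<25)&(L[:,2]>125)&(L[:,2]<165);print('knob',m.sum(),L[m].min(0),L[m].max(0),np.median(L[m],0))
print(L[m&(L[:,2]>140)].mean(0))
m=(L[:,2]>180)&(L[:,2]<203)&(abs(L[:,0]+85)<14)&(abs(L[:,1])<65);a=np.polyfit(L[m][:,1],L[m][:,0],1);print('rail',m.sum(),a,L[m].mean(0),L[m].max(0))
m=(L[:,2]>200)&(L[:,2]<220)&(abs(L[:,0]+48)<25)&(abs(abs(L[:,1])-85)<25)
for s in(1,-1):print('rodtop',L[m&(L[:,1]*s>0)].mean(0))
m=(abs(L[:,0]+48)<15)&(abs(L[:,1])<60)&(L[:,2]>90)&(L[:,2]<115);print('guard top',m.sum(),np.median(L[m],0))
tool(gp(pw(-154,0,136),15)-100*Rn.from_euler('xyz',r.sense()['tcp_rot']).as_matrix()[:,2]);tool(gp(pw(-154,0,136),15))
D2=None
```

```text
knob 96 [-157.9  -10.1  125.2] [-119.4   16.6  154.5] [-145.8    3.3  147.2]
[-145.     2.9  147.9]
rail 169 [  0.  -84.8] [-84.8   0.1 194.5] [-76.7  64.8 201.2]
rodtop [-54.9  86.5 206.6]
rodtop [-55.9 -83.5 206.6]
guard top 114 [-47.8   0.4 107.6]
tool cm [-16.99, -24.71, 9.06]
tool cm [-16.99, -24.71, 19.06]
```

Emit:
play_rows([
  {"delta_pos":[-2.6,-3.8,1.3],"yaw":0,"jaw":100},
  {"delta_pos":[-5.2,-7.6,2.6],"yaw":0,"jaw":100},
  {"delta_pos":[-7.8,-11.4,3.9],"yaw":0,"jaw":100},
  {"delta_pos":[-10.4,-15.2,5.2],"yaw":0,"jaw":100},
  {"delta_pos":[-13,-19,6.5],"yaw":0,"jaw":100},
  {"delta_pos":[-15.6,-22.8,7.8],"yaw":0,"jaw":100},
  {"delta_pos":[-17,-24.9,9],"yaw":0,"jaw":100},
  {"delta_pos":[-17,-24.9,11],"yaw":0,"jaw":80},
])

```text
clock: 24.5
eef_pos: [500.4, -235.1, 200.2]
tcp_rot: [3.121, -0.253, -0.409]
contact_force: [-0.3, -0.3, 0.3]
opening: 0.856
grasp_force: 0.0
```

Run:
```python
from h import *
st();lean(-.41);tool(gp(pw(-154,2,136),15));print(pl(r.sense()['eef_pos']))
```

```text
{'clock': 24.5, 'qpos': [-0.432, 0.109, 1.989, -0.022, 0.79, 1.565], 'eef_pos': [500.36, -235.086, 200.24], 'tcp_rot': [3.121, -0.253, -0.409], 'contact_force': [-0.344, -0.327, 0.301], 'opening': 0.856, 'grasp_force': 0.0}
lean fwd 0.253 left -0.022; y axis fwd -0.005 left -1.000 up 0.020
tool cm [0.01, 0.14, 8.14]
[-170.7    4.8  200.2]
```

Emit:
play_rows([
  {"delta_pos":[0,0.1,3],"yaw":0,"jaw":75},
  {"delta_pos":[0,0.1,6],"yaw":0,"jaw":70},
  {"delta_pos":[0,0.1,8.5],"yaw":0,"jaw":60},
  {"delta_pos":[0,0.1,8.5],"yaw":0,"jaw":15},
  {"delta_pos":[0,0.1,8.5],"yaw":0,"jaw":15},
  {"delta_pos":[0,0.1,8.5],"yaw":0,"jaw":15},
  {"delta_pos":[0,0.1,8.5],"yaw":0,"jaw":15},
  {"delta_pos":[0,0.1,8.5],"yaw":0,"jaw":15},
], grip_force=45)

```text
clock: 25.3
eef_pos: [519.6, -248.7, 119.8]
tcp_rot: [3.12, -0.255, -0.412]
contact_force: [-0.8, 3.0, 4.9]
opening: 0.149
grasp_force: 2.5
```

Run:
```python
from h import *
st();p=r.sense()['eef_pos'];print(pl(p));u=np.array([np.cos(PW),np.sin(PW),0]);up=np.array([0,0,1.])
tool(p+50*up,p+104*up,p+104*up+43*u,p+104*up+50*u)
```

```text
{'clock': 25.3, 'qpos': [-0.44, 0.255, 2.02, -0.024, 0.611, 1.563], 'eef_pos': [519.595, -248.726, 119.834], 'tcp_rot': [3.12, -0.255, -0.412], 'contact_force': [-0.754, 2.968, 4.945], 'opening': 0.149, 'grasp_force': 2.523}
[-1.476e+02 -1.000e-01  1.198e+02]
tool cm [1.26, 0.1, -4.84]
tool cm [2.62, 0.21, -10.06]
tool cm [6.79, 0.18, -8.98]
tool cm [7.46, 0.18, -8.8]
```

Run:
```python
from h import *
im,D=vision.grab_frame('scene');cv2.imwrite('pics/s3.png',im[:,:,::-1])
a=im[150:280,200:360,::-1]
im,D=vision.grab_frame('top');b=im[150:280,220:380,::-1];np.save('topD3.npy',D)
cv2.imwrite('pics/c3.png',cv2.resize(np.vstack([a,b]),None,fx=2.3,fy=2.3,interpolation=cv2.INTER_CUBIC)[:598])
```

```text
(no output)
```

View pics/c3.png

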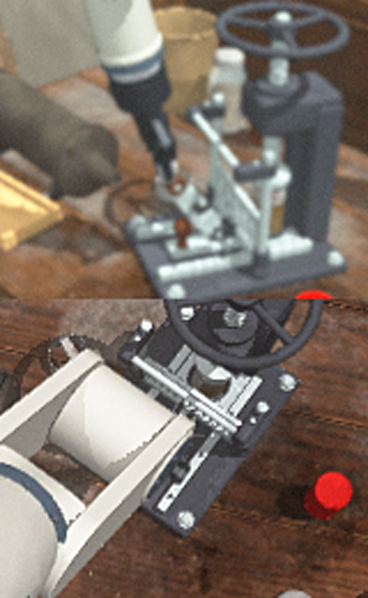

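Emit:
play_rows([
  {"delta_pos":[0,0,0],"yaw":0,"jaw":0},
  {"delta_pos":[0,0,0],"yaw":0,"jaw":0},
  {"delta_pos":[0,0,0],"yaw":0,"jaw":0},
  {"delta_pos":[0,0,0],"yaw":0,"jaw":0},
  {"delta_pos":[0,0,0],"yaw":0,"jaw":0},
  {"delta_pos":[0,0,0],"yaw":0,"jaw":0},
  {"delta_pos":[0.3,0,-1],"yaw":0,"jaw":0},
  {"delta_pos":[0.5,0,-2],"yaw":0,"jaw":0},
])

```text
clock: 26.2
eef_pos: [518.4, -248.4, 139.3]
tcp_rot: [3.12, -0.252, -0.412]
contact_force: [-0.1, 0.2, -0.2]
opening: -0.004
grasp_force: 0.0
```

Run:
```python
from h import *
st()
im,D=vision.grab_frame('scene')
a=im[180:260,230:330,::-1]
cv2.imwrite('pics/c4.png',cv2.resize(a,None,fx=6,fy=6,interpolation=cv2.INTER_CUBIC))
```

```text
{'clock': 26.2, 'qpos': [-0.44, 0.226, 2.004, -0.024, 0.659, 1.562], 'eef_pos': [518.354, -248.42, 139.274], 'tcp_rot': [3.12, -0.252, -0.412], 'contact_force': [-0.086, 0.161, -0.201], 'opening': -0.004, 'grasp_force': 0.0}
```

View pics/c4.png

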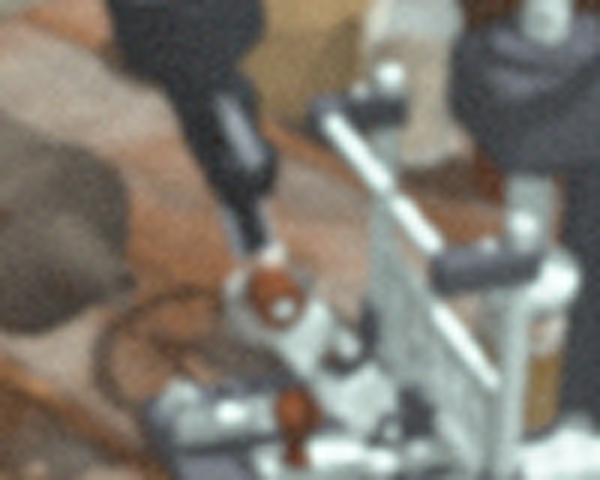

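Run:
```python
from h import *
p=r.sense()['eef_pos'];a=np.array(proj('scene',p));print('tcp',a,(a-[230,180])*6,pl(p))
for q in((-144,0,136),(-144,-13,136),(-144,13,136),(-85,0,190),(-85,-85,190),(-130,0,58)):
    a=np.array(proj('scene',pw(*q)));print(q,(a-[230,180])*6)
```

```text
tcp [274.83586433 228.10537225] [269.01518597 288.63223348] [-147.9   -0.3  141. ]
(-144, 0, 136) [275.70344348 295.0760332 ]
(-144, -13, 136) [284.58087316 307.92779292]
(-144, 13, 136) [266.98604105 282.45551773]
(-85, 0, 190) [383.77931534 187.46098815]
(-85, -85, 190) [452.26113031 269.74157469]
(-130, 0, 58) [297.30305118 412.51584891]
```

Run:
```python
from h import *
s=r.sense();p=s['eef_pos'];Z=Rn.from_euler('xyz',s['tcp_rot']).as_matrix()[:,2]
for d in(0,10,20,30,50,73):print(d,((np.array(proj('scene',p-d*Z))-[230,180])*6).round(),pl(p-d*Z))
im,D=vision.grab_frame('scene')
for u,v in((215,130),(235,200),(245,225),(250,235),(258,240),(265,245),(270,252),(275,270),(275,290),(283,308),(290,320),(240,300)):
    a,b=u/6+230,v/6+180;q=at_depth('scene',(a,b),D[int(round(b)),int(round(a))]);print((u,v),pl(q))
```

```text
0 [269. 289.] [-147.9   -0.3  141. ]
10 [265. 273.] [-1.505e+02 -1.000e-01  1.506e+02]
20 [260. 258.] [-153.     0.2  160.3]
30 [256. 243.] [-155.5    0.4  170. ]
50 [247. 212.] [-160.5    0.8  189.3]
73 [236. 175.] [-166.3    1.3  211.6]
(215, 130) [-189.4  -31.3  258.3]
(235, 200) [-182.4  -41.2  223.5]
(245, 225) [-166.5  -12.9  190.3]
(250, 235) [-163.5  -12.5  183.6]
(258, 240) [-158.3  -10.2  178.3]
(265, 245) [-154.    -9.1  173.8]
(270, 252) [-80.2 174.   48.6]
(275, 270) [-143.     4.4  148.6]
(275, 290) [-146.9   -6.4  143.6]
(283, 308) [-144.7  -12.6  135.8]
(290, 320) [-140.3  -11.7  127. ]
(240, 300) [-89.3 201.1  -0.8]
```

Run:
```python
from h import *
im,D=vision.grab_frame('scene')
for v in range(214,234):
    row=[]
    for u in range(268,281):
        d=D[v,u];q=pl(at_depth('scene',(u,v),d)) if d>0 else [0,0,0];row.append('%4d/%3d'%(q[2],q[1]))
    print(v,' '.join(row))
print(im[214:234:2,268:281].sum(2)//3)
```

```text
214  212/-25  216/-32  216/-33  211/-28  201/-11  199/-10  196/ -5   -5/315   -2/308    0/304   -3/307    0/301   -1/301
215  198/ -8  210/-28  198/-10  194/ -5  194/ -7  201/-18  190/ -2    0/297   -1/299    0/296   -2/297   -2/297    0/292
216  190/ -2  191/ -5  195/-12  194/-10  194/-12  194/-12  194/-13    0/  0   -5/297    0/289    0/287   -2/290   -1/286
217  189/ -6  187/ -4  193/-14  192/-13  191/-13  189/-11  189/-12  184/ -4    0/282   -3/285   -1/282   -7/290   -1/280
218  182/ -1  186/ -7  190/-14  187/-11  186/-10  187/-13  185/-11  179/ -3   -4/281   -2/278   -1/275   -2/274   -4/276
219  177/  1  182/ -6  183/ -9  183/-11  183/-11  182/-10  181/-11  180/ -9   -3/272   -2/270   -3/270   -1/266   -2/267
220  172/  4  177/ -5  175/ -3  181/-12  177/ -8  178/-10    0/  0  178/-13  175/ -8   -2/263    0/259   -1/259   -2/260
221   -4/270  175/ -6  173/ -5  179/-15  175/-10  176/-13  174/-10  170/ -5   45/183   46/181   -4/257   -3/255    1/246
222   -3/261  167/  0  173/-10  175/-15  171/ -9  170/ -9  166/ -3   50/171   47/174   34/193   -3/248   -4/248   -3/246
223   -4/25
[... 1170 characters left out ...]
2  133/-13  134/-15  131/-13
233    7/172   10/166   12/162   11/163   17/153  132/-12  132/-13  129/ -9  129/-10  130/-13  128/-11  126/ -9  127/-12
[[ 82  58  51  50  67 105 134 131 126 126 128 128 130]
 [118  94  64  52  59  87 122 145 138 135 132 131 131]
 [122 116  82  59  60  71 109 141 149 141 145 146 144]
 [120 121 111  75  64  84 115 153 167 156 132 129 139]
 [117 126 128 118 120 152 191 207 196 165 130 120 123]
 [123 130 138 129 123 133 150 158 156 140 124 124 122]
 [158 172 148 115  91  92  99  94  98 106 110 124 125]
 [156 145 114  85  78  86  87  94  91  93  90  91 105]
 [120 121 105  88  74  71  80 102 138 153 140 103 112]
 [122 128 127 126 111  91  78 115 146 160 139 124 152]]
```

Run:
```python
from h import *
tool(gp(pw(-154,2,136),38))
```

```text
tool cm [-0.62, -0.23, 3.97]
```

Emit:
play_rows([
  {"delta_pos":[-0.5,-0.2,-0.5],"yaw":0,"jaw":65},
  {"delta_pos":[-0.6,-0.2,-0.5],"yaw":0,"jaw":65},
  {"delta_pos":[-0.6,-0.2,-0.5],"yaw":0,"jaw":65},
  {"delta_pos":[-0.6,-0.2,1.5],"yaw":0,"jaw":65},
  {"delta_pos":[-0.6,-0.2,3],"yaw":0,"jaw":65},
  {"delta_pos":[-0.6,-0.2,4],"yaw":0,"jaw":65},
  {"delta_pos":[-0.6,-0.2,4],"yaw":0,"jaw":10},
  {"delta_pos":[-0.6,-0.2,4],"yaw":0,"jaw":10},
])

```text
clock: 27.15
eef_pos: [522.1, -248.7, 97.2]
tcp_rot: [3.12, -0.25, -0.412]
contact_force: [-1.9, -3.0, 0.5]
opening: 0.32
grasp_force: 2.6
```

Emit:
play_rows([
  {"delta_pos":[0,0,0],"yaw":0,"jaw":10},
  {"delta_pos":[0,0,0],"yaw":0,"jaw":10},
  {"delta_pos":[0,0,0],"yaw":0,"jaw":10},
  {"delta_pos":[0,0,0],"yaw":0,"jaw":10},
  {"delta_pos":[0.1,0,-0.5],"yaw":0,"jaw":10},
  {"delta_pos":[0.25,0,-1],"yaw":0,"jaw":10},
  {"delta_pos":[0.4,0,-1.5],"yaw":0,"jaw":10},
  {"delta_pos":[0.5,0,-2],"yaw":0,"jaw":10},
])

```text
clock: 27.95
eef_pos: [522.1, -249.2, 118.5]
tcp_rot: [3.119, -0.252, -0.412]
contact_force: [0.2, -8.6, -6.2]
opening: 0.289
grasp_force: 45.0
```

Run:
```python
from h import *
st();p=r.sense()['eef_pos'];print(pl(p));u=np.array([np.cos(PW),np.sin(PW),0]);up=np.array([0,0,1.])
tool(p+82*up,p+82*up+43*u)
im,D=vision.grab_frame('scene');cv2.imwrite('pics/s5.png',im[:,:,::-1])
for q in((-144,0,136),(-144,0,156)):
    a=np.array(proj('scene',pw(*q)));print(q,a)
L=vision.landmark_of('scene','stay_knob');print([(x['uv'],x['conf']) for x in L])
```

```text
{'clock': 27.95, 'qpos': [-0.437, 0.262, 2.013, -0.028, 0.615, 1.569], 'eef_pos': [522.127, -249.178, 118.536], 'tcp_rot': [3.119, -0.252, -0.412], 'contact_force': [0.197, -8.597, -6.208], 'opening': 0.289, 'grasp_force': 44.986}
[-145.1    0.5  118.5]
tool cm [2.04, 0.18, -7.94]
tool cm [6.21, 0.15, -6.87]
(-144, 0, 136) [275.95057391 229.17933887]
(-144, 0, 156) [276.06664319 223.75022624]
[([317.0, 248.0], 0.69), ([277.4, 221.5], 0.65)]
```

Emit:
play_rows([
  {"delta_pos":[0.4,0.05,-1.6],"yaw":0,"jaw":10},
  {"delta_pos":[0.8,0.1,-3.2],"yaw":0,"jaw":10},
  {"delta_pos":[1.25,0.1,-4.8],"yaw":0,"jaw":10},
  {"delta_pos":[1.65,0.15,-6.4],"yaw":0,"jaw":10},
  {"delta_pos":[1.95,0.2,-7.5],"yaw":0,"jaw":10},
  {"delta_pos":[2.05,0.25,-7.95],"yaw":0,"jaw":10},
  {"delta_pos":[2.05,0.25,-7.95],"yaw":0,"jaw":10},
  {"delta_pos":[2.05,0.25,-7.95],"yaw":0,"jaw":10},
])

```text
clock: 28.85
eef_pos: [521.8, -249.2, 199.7]
tcp_rot: [3.12, -0.251, -0.412]
contact_force: [1.2, -5.2, -5.2]
opening: 0.294
grasp_force: 46.3
```

Run:
```python
from h import *
st();p=r.sense()['eef_pos'];print(pl(p));u=np.array([np.cos(PW),np.sin(PW),0]);up=np.array([0,0,1.])
f=lambda a,b:p+a*u+b*up
tool(f(15,9),f(33,16),f(47,19),f(49.5,19.2),f(50,10),f(51,2))
im,D=vision.grab_frame('scene');cv2.imwrite('pics/s6.png',im[:,:,::-1])
Q=[]
for v in range(190,270):
    for uu in range(270,330):
        if D[v,uu]>0: Q.append(pl(at_depth('scene',(uu,v),D[v,uu])))
Q=np.array(Q)
m=(abs(Q[:,0]+52)<8)&(abs(Q[:,1])<60)
h=np.histogram(Q[m][:,2],bins=range(20,230,6));print([(b,n) for n,b in zip(*h)])
```

```text
{'clock': 28.85, 'qpos': [-0.438, 0.152, 1.939, -0.021, 0.8, 1.56], 'eef_pos': [521.814, -249.158, 199.706], 'tcp_rot': [3.12, -0.251, -0.412], 'contact_force': [1.231, -5.221, -5.201], 'opening': 0.294, 'grasp_force': 46.272}
[-145.4    0.4  199.7]
tool cm [1.68, 0.01, -0.5]
tool cm [3.59, 0.01, -0.73]
tool cm [5.02, 0.01, -0.67]
tool cm [5.27, 0.0, -0.63]
tool cm [5.09, -0.02, 0.27]
tool cm [4.99, -0.03, 1.07]
[(np.int64(20), np.int64(28)), (np.int64(26), np.int64(66)), (np.int64(32), np.int64(10)), (np.int64(38), np.int64(0)), (np.int64(44), np.int64(0)), (np.int64(50), np.int64(0)), (np.int64(56), np.int64(0)), (np.int64(62), np.int64(0)), (np.int64(68), np.int64(0)), (np.int64(74), np.int64(0)), (np.int64(80), np.int64(0)), (np.int64(86), np.int64(0)), (np.int64(92), np.int64(0)), (np.int64(98), np.int64(0)), (np.int64(104), np.int64(0)), (np.int64(110), np.int64(0)), (np.int64(116), np.int64(0)), (np.int64(122), np.int64(0)), (np.int64(128), np.int64(0)), (np.int64(134), np.int64(5)), (np.int64(140), np.int64(6)), (np.int64(146), np.int64(16)), (np.int64(152), np.int64(19)), (np.int64(158), np.int64(15)), (np.int64(164), np.int64(18)), (np.int64(170), np.int64(26)), (np.int64(176), np.int64(18)), (np.int64(182), np.int64(24)), (np.int64(188), np.int64(20)), (np.int64(194), np.int64(10)), (np.int64(200), np.int64(34)), (np.int64(206), np.int64(41)), (np.int64(212), np.int64(0)), (np.int64(218), np.int64(0))]
```

Emit:
play_rows([
  {"delta_pos":[0.85,0,-0.28],"yaw":0,"jaw":10},
  {"delta_pos":[1.7,0,-0.5],"yaw":0,"jaw":10},
  {"delta_pos":[2.65,0,-0.65],"yaw":0,"jaw":10},
  {"delta_pos":[3.6,0,-0.73],"yaw":0,"jaw":10},
  {"delta_pos":[4.5,0,-0.7],"yaw":0,"jaw":10},
  {"delta_pos":[5.2,0,-0.65],"yaw":0,"jaw":10},
  {"delta_pos":[5.25,0,-0.65],"yaw":0,"jaw":10},
  {"delta_pos":[5.25,0,-0.65],"yaw":0,"jaw":10},
])

```text
clock: 29.7
eef_pos: [565.7, -268.8, 217.7]
tcp_rot: [3.119, -0.247, -0.412]
contact_force: [-3.9, -6.2, -5.5]
opening: 0.289
grasp_force: 46.7
```

Run:
```python
from h import *
st();p=r.sense()['eef_pos'];print(pl(p));u=np.array([np.cos(PW),np.sin(PW),0]);up=np.array([0,0,1.])
f=lambda a,b:p+a*u+b*up
tool(f(1,-8),f(2,-18))
```

```text
{'clock': 29.7, 'qpos': [-0.436, 0.21, 1.821, -0.022, 0.864, 1.562], 'eef_pos': [565.717, -268.793, 217.684], 'tcp_rot': [3.119, -0.247, -0.412], 'contact_force': [-3.894, -6.188, -5.505], 'opening': 0.289, 'grasp_force': 46.691}
[-9.730e+01 -1.000e-01  2.177e+02]
tool cm [-0.1, -0.02, 0.8]
tool cm [-0.25, -0.04, 1.79]
```

Emit:
play_rows([
  {"delta_pos":[0.05,0,0.3],"yaw":0,"jaw":10},
  {"delta_pos":[0,0,0.6],"yaw":0,"jaw":10},
  {"delta_pos":[-0.05,0,0.9],"yaw":0,"jaw":10},
  {"delta_pos":[-0.1,0,1.2],"yaw":0,"jaw":10},
  {"delta_pos":[-0.15,0,1.5],"yaw":0,"jaw":10},
  {"delta_pos":[-0.2,0,1.75],"yaw":0,"jaw":10},
  {"delta_pos":[-0.25,0,1.85],"yaw":0,"jaw":10},
  {"delta_pos":[-0.25,0,1.85],"yaw":0,"jaw":10},
])

```text
clock: 30.5
eef_pos: [572.7, -272.0, 206.5]
tcp_rot: [3.119, -0.261, -0.412]
contact_force: [-8.4, -2.0, 30.0]
opening: 0.287
grasp_force: 52.2
```

Run:
```python
from h import *
st();p=r.sense()['eef_pos'];print(pl(p))
im,D=vision.grab_frame('scene');cv2.imwrite('pics/s7.png',im[:,:,::-1])
cv2.imwrite('pics/c7.png',cv2.resize(im[150:250,240:350,::-1],None,fx=5,fy=5,interpolation=cv2.INTER_CUBIC))
Q=[]
for v in range(170,270):
    for uu in range(270,330):
        if D[v,uu]>0: Q.append(pl(at_depth('scene',(uu,v),D[v,uu])))
Q=np.array(Q)
m=(abs(Q[:,0]+52)<8)&(abs(Q[:,1])<60)
h=np.histogram(Q[m][:,2],bins=range(100,230,4));print([(int(b),int(n)) for n,b in zip(*h)])
```

```text
{'clock': 30.5, 'qpos': [-0.436, 0.228, 1.829, -0.022, 0.824, 1.562], 'eef_pos': [572.719, -271.97, 206.469], 'tcp_rot': [3.119, -0.261, -0.412], 'contact_force': [-8.389, -2.038, 29.971], 'opening': 0.287, 'grasp_force': 52.177}
[-8.960e+01 -2.000e-01  2.065e+02]
[(100, 0), (104, 0), (108, 0), (112, 0), (116, 4), (120, 6), (124, 12), (128, 16), (132, 8), (136, 5), (140, 3), (144, 6), (148, 9), (152, 7), (156, 9), (160, 9), (164, 8), (168, 14), (172, 14), (176, 2), (180, 10), (184, 21), (188, 46), (192, 0), (196, 0), (200, 0), (204, 0), (208, 0), (212, 0), (216, 0), (220, 0), (224, 0)]
```

View pics/c7.png

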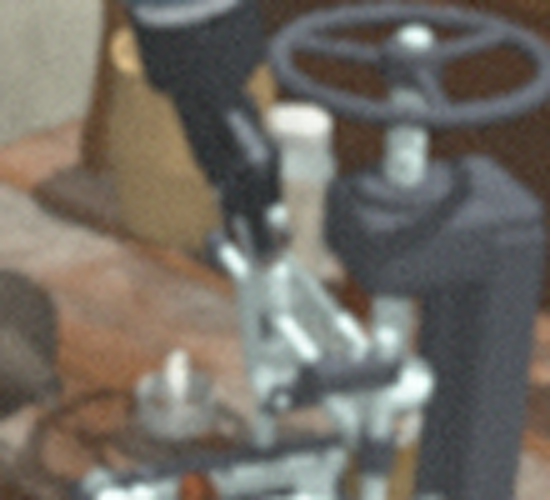

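Emit:
play_rows([
  {"delta_pos":[0,0,-0.3],"yaw":0,"jaw":10},
  {"delta_pos":[0,0,-0.55],"yaw":0,"jaw":10},
  {"delta_pos":[0,0,-0.55],"yaw":0,"jaw":30},
  {"delta_pos":[0,0,-0.55],"yaw":0,"jaw":45},
  {"delta_pos":[0,0,-0.55],"yaw":0,"jaw":60},
  {"delta_pos":[0,0,-0.55],"yaw":0,"jaw":70},
  {"delta_pos":[-0.3,0,-0.6],"yaw":0,"jaw":70},
  {"delta_pos":[-1,0,-1.2],"yaw":0,"jaw":70},
])

```text
clock: 31.35
eef_pos: [557.1, -264.1, 209.3]
tcp_rot: [3.12, -0.25, -0.412]
contact_force: [0.5, 0.2, -0.1]
opening: 0.701
grasp_force: 0.0
```

Run:
```python
from h import *
st();p=r.sense()['eef_pos'];print(pl(p))
im,D=vision.grab_frame('scene');cv2.imwrite('pics/s8.png',im[:,:,::-1])
Q=[]
for v in range(170,270):
    for uu in range(270,330):
        if D[v,uu]>0: Q.append(pl(at_depth('scene',(uu,v),D[v,uu])))
Q=np.array(Q)
m=(abs(Q[:,0]+52)<8)&(abs(Q[:,1])<60)
print(Q[m&(Q[:,2]>60)][:,2].min(),Q[m][:,2].max())
```

```text
{'clock': 31.35, 'qpos': [-0.436, 0.202, 1.852, -0.021, 0.838, 1.561], 'eef_pos': [557.086, -264.124, 209.336], 'tcp_rot': [3.12, -0.25, -0.412], 'contact_force': [0.485, 0.216, -0.057], 'opening': 0.701, 'grasp_force': 0.0}
[-107.1    0.8  209.3]
117.7 349.6
```

Run:
```python
from h import *
Z=Rn.from_euler('xyz',r.sense()['tcp_rot']).as_matrix()[:,2]
B=gp(pw(-130,2,58),34);print(pl(B))
tool(pw(-165,2,200),B-100*Z,B)
```

```text
[-121.6    1.3   25.1]
tool cm [-5.75, -0.11, -0.42]
tool cm [-5.87, -0.43, 7.6]
tool cm [-5.87, -0.43, 17.6]
```

Emit:
play_rows([
  {"delta_pos":[-3,-0.2,0],"yaw":0,"jaw":70},
  {"delta_pos":[-5.9,-0.4,1],"yaw":0,"jaw":70},
  {"delta_pos":[-5.9,-0.4,5],"yaw":0,"jaw":70},
  {"delta_pos":[-5.9,-0.4,9],"yaw":0,"jaw":70},
  {"delta_pos":[-5.9,-0.4,13],"yaw":0,"jaw":70},
  {"delta_pos":[-5.9,-0.4,16],"yaw":0,"jaw":70},
  {"delta_pos":[-5.9,-0.4,17.5],"yaw":0,"jaw":70},
  {"delta_pos":[-5.9,-0.4,17.6],"yaw":0,"jaw":10},
], grip_force=40)

```text
clock: 32.2
eef_pos: [544.3, -258.5, 23.2]
tcp_rot: [3.12, -0.248, -0.412]
contact_force: [-0.3, 0.3, 0.5]
opening: 0.549
grasp_force: 0.0
```

Emit:
play_rows([
  {"delta_pos":[0,0,0],"yaw":0,"jaw":10},
  {"delta_pos":[0,0,0],"yaw":0,"jaw":10},
  {"delta_pos":[0,0,0],"yaw":0,"jaw":10},
  {"delta_pos":[0,0,0],"yaw":0,"jaw":10},
  {"delta_pos":[0,0,0],"yaw":0,"jaw":10},
  {"delta_pos":[0,0,0],"yaw":0,"jaw":10},
  {"delta_pos":[0,0,0],"yaw":0,"jaw":10},
  {"delta_pos":[0,0,0],"yaw":0,"jaw":10},
])

```text
clock: 33.0
eef_pos: [545.0, -259.6, 26.1]
tcp_rot: [3.119, -0.252, -0.412]
contact_force: [-1.8, -5.5, -7.7]
opening: 0.313
grasp_force: 39.8
```

Run:
```python
from h import *
st();p=r.sense()['eef_pos'];print(pl(p));u=np.array([np.cos(PW),np.sin(PW),0])
tool(p-40*u,p-100*u,p-163*u)
```

```text
{'clock': 33.0, 'qpos': [-0.437, 0.446, 2.014, -0.038, 0.429, 1.581], 'eef_pos': [545.02, -259.587, 26.146], 'tcp_rot': [3.119, -0.252, -0.412], 'contact_force': [-1.776, -5.514, -7.725], 'opening': 0.313, 'grasp_force': 39.771}
[-1.20e+02  1.00e-01  2.61e+01]
tool cm [-3.87, 0.03, -1.0]
tool cm [-9.68, 0.07, -2.49]
tool cm [-15.79, 0.12, -4.06]
```

Emit:
play_rows([
  {"delta_pos":[-0.77,0,-0.2],"yaw":0,"jaw":10},
  {"delta_pos":[-2.13,0,-0.55],"yaw":0,"jaw":10},
  {"delta_pos":[-3.87,0.03,-1],"yaw":0,"jaw":10},
  {"delta_pos":[-5.8,0.05,-1.5],"yaw":0,"jaw":10},
  {"delta_pos":[-7.75,0.06,-2],"yaw":0,"jaw":10},
  {"delta_pos":[-9.7,0.07,-2.5],"yaw":0,"jaw":10},
  {"delta_pos":[-11.6,0.1,-3],"yaw":0,"jaw":10},
  {"delta_pos":[-13.2,0.1,-3.4],"yaw":0,"jaw":10},
])

```text
clock: 33.8
eef_pos: [420.1, -203.6, 26.2]
tcp_rot: [3.121, -0.253, -0.412]
contact_force: [8.4, 12.9, -9.4]
opening: 0.306
grasp_force: 41.8
```

Emit:
play_rows([
  {"delta_pos":[-1.15,0,-0.3],"yaw":0,"jaw":10},
  {"delta_pos":[-2.05,0,-0.52],"yaw":0,"jaw":10},
  {"delta_pos":[-2.4,0,-0.62],"yaw":0,"jaw":10},
  {"delta_pos":[-2.6,0,-0.67],"yaw":0,"jaw":10},
  {"delta_pos":[-2.7,0,-0.7],"yaw":0,"jaw":10},
  {"delta_pos":[-2.7,0,-0.7],"yaw":0,"jaw":10},
  {"delta_pos":[-2.7,0,-0.7],"yaw":0,"jaw":10},
  {"delta_pos":[-2.7,0,-0.7],"yaw":0,"jaw":10},
])

```text
clock: 34.6
eef_pos: [399.2, -194.2, 26.7]
tcp_rot: [3.121, -0.259, -0.412]
contact_force: [26.1, 6.5, -38.1]
opening: 0.308
grasp_force: 43.1
```

Run:
```python
from h import *
st();p=r.sense()['eef_pos'];print(pl(p))
im,D=vision.grab_frame('scene');cv2.imwrite('pics/s9.png',im[:,:,::-1])
a=im[130:280,170:340,::-1]
cv2.imwrite('pics/c9.png',cv2.resize(a,None,fx=3.9,fy=3.9,interpolation=cv2.INTER_CUBIC))
print([(np.round(x['uv']),x['conf']) for x in vision.landmark_of('scene','tin_mid')],proj('scene',pw(-160,0,67)))
```

```text
{'clock': 34.6, 'qpos': [-0.446, 0.267, 2.346, -0.044, 0.269, 1.58], 'eef_pos': [399.198, -194.191, 26.688], 'tcp_rot': [3.121, -0.259, -0.412], 'contact_force': [26.093, 6.47, -38.051], 'opening': 0.308, 'grasp_force': 43.132}
[-279.8    2.    26.7]
[(array([335., 291.]), 0.81), (array([270., 246.]), 0.76)] [np.float64(270.89603383236937), np.float64(248.20734218035656)]
```

View pics/c9.png

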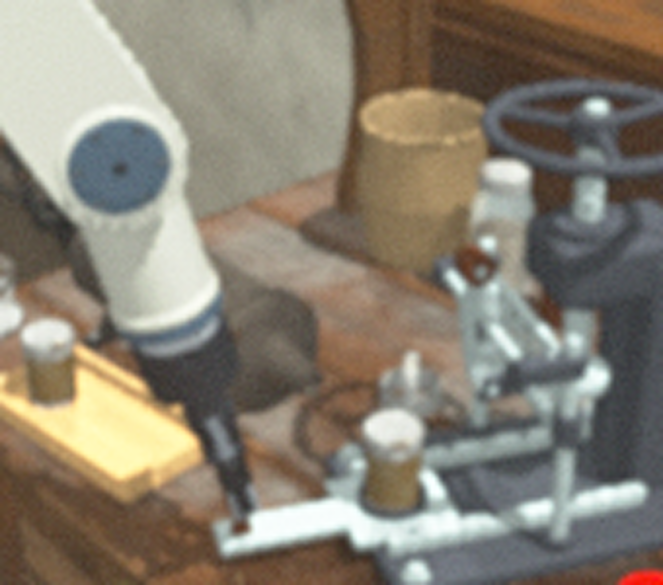

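Run:
```python
from h import *
s=r.sense();p=s['eef_pos'];M=Rn.from_euler('xyz',s['tcp_rot']).as_matrix()
im,D=vision.grab_frame('scene');R=[]
for v in range(180,275):
    for u in range(190,260):
        if D[v,u]>0:
            q=M.T@(at_depth('scene',(u,v),D[v,u])-p)
            if abs(q[0])<60 and abs(q[1])<70 and -160<q[2]<5:R.append(q)
R=np.array(R)
for d in range(0,156,6):
    m=(R[:,2]<=-d)&(R[:,2]>-d-6)
    if m.sum():print(d,m.sum(),'x',R[m][:,0].min().round(),R[m][:,0].max().round(),'y',R[m][:,1].min().round(),R[m][:,1].max().round())
```

```text
0 52 x -31.0 19.0 y -18.0 17.0
6 37 x -30.0 -2.0 y -17.0 16.0
12 6 x -14.0 -4.0 y 1.0 6.0
18 1 x -10.0 -10.0 y 8.0 8.0
24 2 x -13.0 -3.0 y 1.0 17.0
30 8 x -15.0 8.0 y 4.0 20.0
36 14 x -15.0 11.0 y -5.0 27.0
42 12 x -13.0 8.0 y -4.0 25.0
48 12 x -12.0 9.0 y 15.0 27.0
54 11 x -10.0 9.0 y 19.0 27.0
60 5 x -11.0 6.0 y 21.0 28.0
72 3 x -13.0 2.0 y 26.0 41.0
78 11 x -13.0 10.0 y -16.0 47.0
84 11 x -13.0 7.0 y 24.0 48.0
90 6 x -13.0 11.0 y -17.0 52.0
96 14 x -18.0 9.0 y 12.0 55.0
102 20 x -16.0 16.0 y 14.0 58.0
108 14 x -17.0 15.0 y 19.0 61.0
114 22 x -18.0 16.0 y 15.0 63.0
120 31 x -19.0 17.0 y -13.0 66.0
126 50 x -20.0 17.0 y -10.0 67.0
132 26 x -18.0 17.0 y 13.0 53.0
138 20 x -19.0 10.0 y 7.0 42.0
144 19 x -11.0 10.0 y 30.0 42.0
150 10 x -9.0 18.0 y 26.0 38.0
```

Emit:
play_rows([
  {"delta_pos":[0.4,0,0.5],"yaw":0,"jaw":10},
  {"delta_pos":[0.4,0,0.5],"yaw":0,"jaw":30},
  {"delta_pos":[0.4,0,0.5],"yaw":0,"jaw":70},
  {"delta_pos":[0.4,0,0.5],"yaw":0,"jaw":75},
  {"delta_pos":[0.4,0,0.5],"yaw":0,"jaw":75},
  {"delta_pos":[0.4,0,-3],"yaw":0,"jaw":75},
  {"delta_pos":[0.4,0,-7],"yaw":0,"jaw":75},
  {"delta_pos":[0.4,0,-11],"yaw":0,"jaw":75},
])

```text
clock: 35.55
eef_pos: [372.9, -181.3, 133.3]
tcp_rot: [3.12, -0.249, -0.412]
contact_force: [2.2, -0.4, 0.1]
opening: 0.751
grasp_force: 0.0
```

Run:
```python
from h import *
s=r.sense();print(pl(s['eef_pos']));Z=Rn.from_euler('xyz',s['tcp_rot']).as_matrix()[:,2]
B=gp(pw(-160,1.5,60),43);tool(B-75*Z,B)
```

```text
[-309.     3.3  133.3]
tool cm [12.64, -0.08, 7.58]
tool cm [12.64, -0.08, 15.08]
```

Emit:
play_rows([
  {"delta_pos":[4.2,0,1],"yaw":0,"jaw":95},
  {"delta_pos":[8.4,0,2],"yaw":0,"jaw":95},
  {"delta_pos":[12,-0.1,4],"yaw":0,"jaw":95},
  {"delta_pos":[12.65,-0.1,7],"yaw":0,"jaw":95},
  {"delta_pos":[12.65,-0.1,10.5],"yaw":0,"jaw":95},
  {"delta_pos":[12.65,-0.1,13.5],"yaw":0,"jaw":95},
  {"delta_pos":[12.65,-0.1,15],"yaw":0,"jaw":95},
  {"delta_pos":[12.65,-0.1,15],"yaw":0,"jaw":95},
])

```text
clock: 36.35
eef_pos: [518.2, -247.3, 16.4]
tcp_rot: [3.12, -0.247, -0.412]
contact_force: [0.9, -0.5, 0.8]
opening: 0.949
grasp_force: 0.0
```

Run:
```python
from h import *
st();print(pl(r.sense()['eef_pos']));s=r.sense();p=s['eef_pos'];M=Rn.from_euler('xyz',s['tcp_rot']).as_matrix()
im,D=vision.grab_frame('scene');np.save('sD10.npy',D);cv2.imwrite('pics/s10.png',im[:,:,::-1])
im2,D2=vision.grab_frame('top');np.save('tD10.npy',D2);cv2.imwrite('pics/t10.png',im2[:,:,::-1])
# tray from depth: yellow in both pictures
for cam,I,d in(('scene',im,D),('top',im2,D2)):
    I=I.astype(int);m=(I[:,:,0]>150)&(I[:,:,0]-I[:,:,2]>60)&(I[:,:,0]-I[:,:,1]<70)
    v,u=np.nonzero(m);Q=np.array([at_depth(cam,(a,b),d[b,a]) for a,b in zip(u,v) if d[b,a]>0])
    Q=Q[(Q[:,2]>-5)&(Q[:,2]<30)&(Q[:,1]>-100)&(Q[:,1]<220)&(Q[:,0]<600)]
    print(cam,len(Q))
    if len(Q)>20:
        fl=Q[Q[:,2]<14];top=Q[Q[:,2]>15]
        print('rect all',cv2.minAreaRect(Q[:,:2].astype(np.float32)),'rim',cv2.minAreaRect(top[:,:2].astype(np.float32)) if len(top)>3 else 0)
for cam,uv in(('scene',(181.6,222)),('scene',(182,215))):
    print(at_depth(cam,uv,D[int(uv[1]),int(uv[0])]))
```

```text
{'clock': 36.35, 'qpos': [-0.438, 0.433, 2.076, -0.04, 0.386, 1.583], 'eef_pos': [518.15, -247.272, 16.351], 'tcp_rot': [3.12, -0.247, -0.412], 'contact_force': [0.946, -0.457, 0.826], 'opening': 0.949, 'grasp_force': 0.0}
[-149.5    0.7   16.4]
scene 1334
rect all ((407.0575866699219, 60.51795196533203), (184.52777099609375, 318.2986755371094), 1.0705097913742065) rim ((406.4398193359375, 49.905059814453125), (114.43602752685547, 228.51019287109375), 4.4695844650268555)
top 46
rect all ((471.4064025878906, 40.34367370605469), (19.44108009338379, 109.56061553955078), 14.49021053314209) rim ((459.9483947753906, 66.12997436523438), (7.543565273284912, 46.200714111328125), 6.970511436462402)
[384.38000603  94.80538715  62.20800494]
[398.93412219 112.79687389  77.96649051]
```

View pics/s10.png

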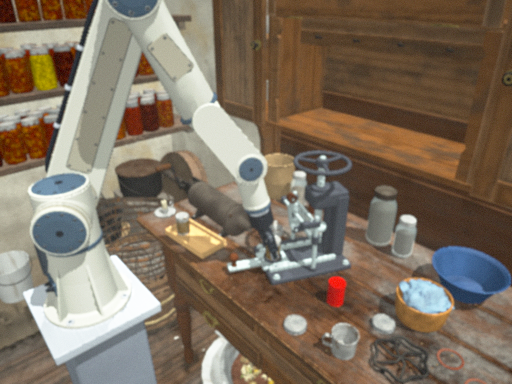

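Emit:
play_rows([
  {"delta_pos":[0,0,0],"yaw":0,"jaw":75},
  {"delta_pos":[0,0,0],"yaw":0,"jaw":65},
  {"delta_pos":[0,0,0],"yaw":0,"jaw":40},
  {"delta_pos":[0,0,0],"yaw":0,"jaw":40},
  {"delta_pos":[0,0,0],"yaw":0,"jaw":40},
  {"delta_pos":[0,0,0],"yaw":0,"jaw":40},
  {"delta_pos":[0,0,0],"yaw":0,"jaw":40},
  {"delta_pos":[0,0,0],"yaw":0,"jaw":40},
], grip_force=50)

```text
clock: 37.25
eef_pos: [520.8, -248.1, 20.1]
tcp_rot: [3.12, -0.254, -0.412]
contact_force: [-1.3, 0.9, 7.3]
opening: 0.553
grasp_force: 50.6
```

Run:
```python
from h import *
st();p=r.sense()['eef_pos'];print(pl(p));t=pw(-160,0,0)
d=np.array([410,4,0])-t;d[2]=0;print(t,d)
u=np.array([np.cos(PW),np.sin(PW),0]);
tool(p+[0,0,30],p+[0,0,100],p-60*u+[0,0,110],p+d+[0,0,110],p+d+[0,0,-24+10],p+d+[0,0,-24+1])
```

```text
{'clock': 37.25, 'qpos': [-0.438, 0.428, 2.075, -0.04, 0.386, 1.583], 'eef_pos': [520.805, -248.143, 20.083], 'tcp_rot': [3.12, -0.254, -0.412], 'contact_force': [-1.266, 0.879, 7.275], 'opening': 0.553, 'grasp_force': 50.584}
[-146.7    0.9   20.1]
[ 508.26066835 -243.72250752    0.        ] [-98.26066835 247.72250752   0.        ]
tool cm [0.75, 0.06, -2.9]
tool cm [2.51, 0.21, -9.68]
tool cm [-3.05, 0.27, -12.15]
tool cm [-15.56, -18.43, -15.79]
tool cm [-18.67, -18.69, -3.79]
tool cm [-18.89, -18.71, -2.92]
```

Emit:
play_rows([
  {"delta_pos":[0.25,0,-1],"yaw":0,"jaw":40},
  {"delta_pos":[0.75,0,-2.9],"yaw":0,"jaw":40},
  {"delta_pos":[1.4,0.1,-5.4],"yaw":0,"jaw":40},
  {"delta_pos":[2.1,0.15,-8],"yaw":0,"jaw":40},
  {"delta_pos":[1,0.2,-10.2],"yaw":0,"jaw":40},
  {"delta_pos":[-2,-1,-12],"yaw":0,"jaw":40},
  {"delta_pos":[-5,-4,-13],"yaw":0,"jaw":40},
  {"delta_pos":[-8,-8,-14],"yaw":0,"jaw":40},
])

```text
clock: 38.05
eef_pos: [449.2, -127.6, 133.6]
tcp_rot: [3.12, -0.252, -0.415]
contact_force: [1.4, 1.9, -2.9]
opening: 0.552
grasp_force: 52.2
```

Emit:
play_rows([
  {"delta_pos":[-2.5,-3.4,-0.5],"yaw":0,"jaw":40},
  {"delta_pos":[-5,-6.8,-1],"yaw":0,"jaw":40},
  {"delta_pos":[-6.8,-9.2,-1.5],"yaw":0,"jaw":40},
  {"delta_pos":[-7.6,-10.4,-1.8],"yaw":0,"jaw":40},
  {"delta_pos":[-7.6,-10.4,-1.8],"yaw":0,"jaw":40},
  {"delta_pos":[-7.6,-10.4,-1.8],"yaw":0,"jaw":40},
  {"delta_pos":[-7.6,-10.4,-1.8],"yaw":0,"jaw":40},
  {"delta_pos":[-7.6,-10.4,-1.8],"yaw":0,"jaw":40},
])

```text
clock: 38.85
eef_pos: [421.5, -2.0, 129.1]
tcp_rot: [3.12, -0.251, -0.413]
contact_force: [1.5, -0.3, -3.3]
opening: 0.552
grasp_force: 52.3
```

Run:
```python
from h import *
st();s=r.sense();p=s['eef_pos']
im,D=vision.grab_frame('scene');im2,D2=vision.grab_frame('top')
print([(np.round(x['uv'],1),round(x['conf'],2)) for x in vision.landmark_of('scene','tin_mid')])
off=np.array([508.26-520.8,-243.72+248.14,67-20.1]) # tin mid relative to TCP at grasp
t=p+off;print('tin est',t,proj('scene',t))
a=im[150:270,150:310,::-1];b=im2[150:270,130:290,::-1]
cv2.imwrite('pics/c11.png',cv2.resize(np.hstack([a,b]),None,fx=2.5,fy=2.5,interpolation=cv2.INTER_CUBIC))
# tray corners drawn by guess
tray=lambda x,y,z:np.array([406.4+x*np.cos(.078)-y*np.sin(.078),50+x*np.sin(.078)+y*np.cos(.078),z])
for c in((-55,-110),(55,-110),(-55,110),(55,110)):print(c,[(np.array(proj('scene',tray(*c,22)))-[150,150])*2.5,(np.array(proj('top',tray(*c,22)))-[130,150])*2.5+[400,0]])
```

```text
{'clock': 38.85, 'qpos': [0.119, 0.024, 2.277, -0.242, 0.649, 2.285], 'eef_pos': [421.489, -2.021, 129.126], 'tcp_rot': [3.12, -0.251, -0.413], 'contact_force': [1.5, -0.252, -3.265], 'opening': 0.552, 'grasp_force': 52.34}
[(array([334.6, 289.1]), 0.88), (array([200.7, 200.2]), 0.68)]
tin est [408.94871594   2.39925595 176.02588009] [np.float64(199.3070459566149), np.float64(201.19434456795094)]
(-55, -110) [array([129.30939841, 258.08986251]), array([604.29781414, 278.40793643])]
(55, -110) [array([190.29606671, 224.48847607]), array([619.26604643, 189.9172773 ])]
(-55, 110) [array([ 35.99275295, 196.97654947]), array([425.0851069 , 251.33524214])]
(55, 110) [array([ 95.5754954 , 169.37438673]), array([443.38796652, 164.16696585])]
```

View pics/c11.png

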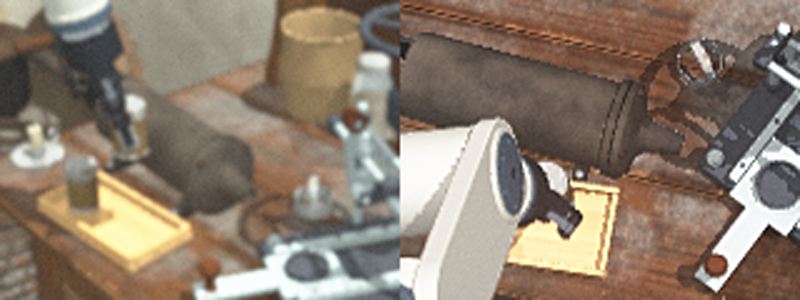

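Emit:
play_rows([
  {"delta_pos":[-0.75,-0.06,3],"yaw":0,"jaw":40},
  {"delta_pos":[-1.65,-0.14,6.5],"yaw":0,"jaw":40},
  {"delta_pos":[-2.4,-0.2,9.4],"yaw":0,"jaw":40},
  {"delta_pos":[-2.85,-0.24,11.2],"yaw":0,"jaw":40},
  {"delta_pos":[-3.07,-0.26,12.1],"yaw":0,"jaw":40},
  {"delta_pos":[-3.17,-0.27,12.5],"yaw":0,"jaw":40},
  {"delta_pos":[-3.22,-0.27,12.7],"yaw":0,"jaw":40},
  {"delta_pos":[-3.22,-0.27,12.7],"yaw":0,"jaw":40},
])

```text
clock: 39.8
eef_pos: [422.1, -1.5, -1.8]
tcp_rot: [3.12, -0.251, -0.412]
contact_force: [0.2, 0.8, -2.9]
opening: 0.548
grasp_force: 52.4
```

Run:
```python
from h import *
st();p=r.sense()['eef_pos'];print('underside est',p[2]+46.9-36)
```

```text
{'clock': 39.8, 'qpos': [0.12, 0.336, 2.369, -0.57, 0.271, 2.644], 'eef_pos': [422.114, -1.522, -1.772], 'tcp_rot': [3.12, -0.251, -0.412], 'contact_force': [0.217, 0.782, -2.938], 'opening': 0.548, 'grasp_force': 52.373}
underside est 9.127529685217233
```

Emit:
play_rows([
  {"delta_pos":[-0.02,0,0.1],"yaw":0,"jaw":40},
  {"delta_pos":[-0.05,0,0.2],"yaw":0,"jaw":40},
  {"delta_pos":[-0.06,0,0.25],"yaw":0,"jaw":40},
  {"delta_pos":[-0.06,0,0.25],"yaw":0,"jaw":40},
  {"delta_pos":[-0.06,0,0.25],"yaw":0,"jaw":40},
  {"delta_pos":[-0.06,0,0.25],"yaw":0,"jaw":40},
  {"delta_pos":[-0.06,0,0.25],"yaw":0,"jaw":40},
  {"delta_pos":[-0.06,0,0.25],"yaw":0,"jaw":40},
])

```text
clock: 40.6
eef_pos: [422.3, -1.4, -3.9]
tcp_rot: [3.121, -0.252, -0.412]
contact_force: [-2.0, -0.4, 7.4]
opening: 0.55
grasp_force: 53.5
```

Emit:
play_rows([
  {"delta_pos":[0,0,-0.1],"yaw":0,"jaw":50},
  {"delta_pos":[0,0,-0.1],"yaw":0,"jaw":58},
  {"delta_pos":[0,0,-0.1],"yaw":0,"jaw":64},
  {"delta_pos":[0,0,-0.1],"yaw":0,"jaw":72},
  {"delta_pos":[0,0,-0.1],"yaw":0,"jaw":80},
  {"delta_pos":[0,0,-0.1],"yaw":0,"jaw":80},
  {"delta_pos":[0,0,-1.5],"yaw":0,"jaw":80},
  {"delta_pos":[0,0,-3.5],"yaw":0,"jaw":80},
])

```text
clock: 41.4
eef_pos: [413.3, 2.7, 28.9]
tcp_rot: [3.119, -0.249, -0.412]
contact_force: [0.7, 0.2, 0.3]
opening: 0.805
grasp_force: 0.0
```

Emit:
play_rows([
  {"delta_pos":[0,0,-2],"yaw":0,"jaw":80},
  {"delta_pos":[0,0,-5],"yaw":0,"jaw":80},
  {"delta_pos":[0,0,-9],"yaw":0,"jaw":80},
  {"delta_pos":[0,0,-13],"yaw":0,"jaw":80},
  {"delta_pos":[0,0,-17],"yaw":0,"jaw":80},
  {"delta_pos":[0,0,-20],"yaw":0,"jaw":80},
  {"delta_pos":[0,0,-20],"yaw":0,"jaw":80},
  {"delta_pos":[0,0,-20],"yaw":0,"jaw":80},
])

```text
clock: 42.2
eef_pos: [370.6, 26.7, 223.4]
tcp_rot: [3.121, -0.252, -0.412]
contact_force: [-0.2, 0.9, 0.7]
opening: 0.803
grasp_force: 0.0
```

Run:
```python
from h import *
st()
im,D=vision.grab_frame('scene')
cv2.imwrite('pics/c12.png',cv2.resize(im[150:290,150:360,::-1],None,fx=3.5,fy=3.5,interpolation=cv2.INTER_CUBIC))
Q=[]
for v in range(195,240):
    for u in range(170,225):
        if D[v,u]>0:Q.append(at_depth('scene',(u,v),D[v,u]))
Q=np.array(Q)
for n,c in(('new',(409,2)),('done',(394,108))):
    m=(np.hypot(*(Q[:,:2]-c).T)<32)&(Q[:,2]>35)&(Q[:,2]<95);print(n,m.sum(),Q[m].mean(0),Q[m].max(0),Q[m].min(0))
```

```text
{'clock': 42.2, 'qpos': [0.235, -0.22, 2.235, -0.207, 0.945, 2.326], 'eef_pos': [370.554, 26.656, 223.369], 'tcp_rot': [3.121, -0.252, -0.412], 'contact_force': [-0.178, 0.914, 0.712], 'opening': 0.803, 'grasp_force': 0.0}
new 221 [409.3707735   -7.8120757   64.50973582] [437.86533523  26.99385937  83.09124643] [390.95659953 -26.40575224  35.19562303]
done 209 [391.4298257  102.82022192  64.62333932] [420.09311701 135.89659525  83.34304245] [371.94096355  85.55340969  35.15022967]
```

View pics/c12.png

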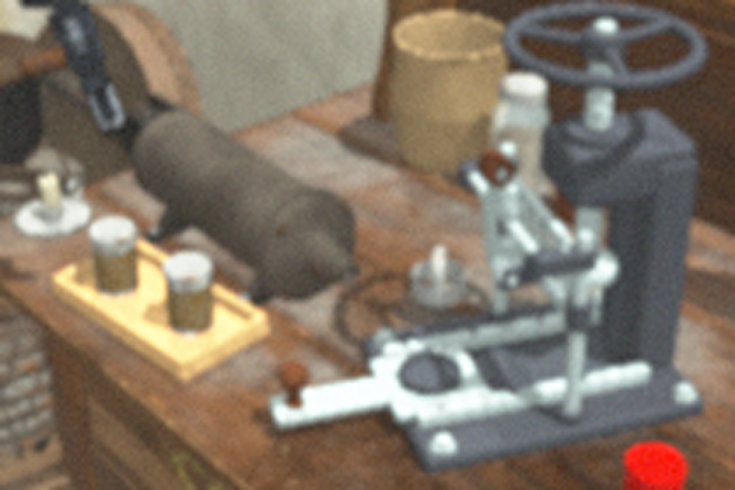

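The picture shows both tins upright in the tray at (115,255) and (190,290). The guard is hooked, with the stay knob at (495,165), and the bed is drawn out and empty at (430,370). The gripper is clear of everything.

```bash
python3 -c "
from rig import r
print(r.sign_off())"
```

```text
the job is handed in; nothing more can be done
None
```

The job is handed in at about 42 s: my last picture showed the guard hooked up on the rail, the bed drawn out, and both tins standing upright in the tray with the gripper clear. `r.sign_off()` returned no verdict.

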